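Load the sample analyser, clamp its lane cover and start it

TASK

Load every sample cassette lying on the bench into the analyser: set each one flat on the infeed ledge and push it through the pair of sprung flaps until they swing shut behind it. Then turn the knurled thumbscrew clockwise until it seats, stopping when the resistance rises and never forcing it; after that take the stylus, push the recessed start button all the way down with its tip, and hang the stylus back upright in its stand. Leave the bottle, jar and beaker where they are.

Things in the scene. Friction and masses are not known exactly. Their poses are not given: they have to be found in the camera images.
- cassette1_mid (a point): A grey sample cassette with a pale round sample disc on top: a block 60 mm long (its x), 48 mm wide (its y), 32 mm tall, about 130 g; this point is its centre, half-way up. Either end may go first. It starts flat on the bench, left of the analyser. Two or three of the four cassettes are present; the others are absent (None).
- cassette2_mid (a point): A grey sample cassette with a pale round sample disc on top: a block 60 mm long (its x), 48 mm wide (its y), 32 mm tall, about 130 g; this point is its centre, half-way up. Either end may go first. It starts flat on the bench, left of the analyser. Two or three of the four cassettes are present; the others are absent (None).
- cassette3_mid (a point): A grey sample cassette with a pale round sample disc on top: a block 60 mm long (its x), 48 mm wide (its y), 32 mm tall, about 130 g; this point is its centre, half-way up. Either end may go first. It starts flat on the bench, left of the analyser. Two or three of the four cassettes are present; the others are absent (None).
- cassette4_mid (a point): A grey sample cassette with a pale round sample disc on top: a block 60 mm long (its x), 48 mm wide (its y), 32 mm tall, about 130 g; this point is its centre, half-way up. Either end may go first. It starts flat on the bench, left of the analyser. Two or three of the four cassettes are present; the others are absent (None).
- gate (a point): The analyser's infeed gate: this point is on the lane floor in the middle of the flap line, 6 mm above the bench. Its x points into the analyser along the lane (roughly away from the robot), z up. Gate posts leave a 60 mm wide opening, open above. Behind the flaps the level lane is 70 mm wide; a cassette pushed in drives earlier ones on.
- ledge (a point): Middle of the flat open infeed ledge, 60 mm in front of the gate and level with the lane floor (6 mm above the bench); same axes as the gate. The ledge is 130 mm wide and reaches from 115 mm in front of the flap line up to it. Two slanting lead-in plates, 26 mm high, narrow from 95 mm apart 35 mm before the flap line to 66 mm at the gate.
- cover_edge (a point): Middle of the near edge of the lane's clear cover, at its top, 39 mm above the lane floor (underside 35 mm), 50 mm past the flap line. Between flaps and cover the lane is open above, so fingers can follow a cassette through the gate until its rear face is about 40 mm past the flap line. The cover runs on to a white housing.
- lane_end (a point): The closed far end of the lane, on its floor, 260 mm past the flap line. The white housing covers the lane from 175 mm past the flap line on; its top is 95 mm above the bench. Flat-topped grey wings, 45 mm above the bench, flank the lane from the flap line on, each from 35 to 150 mm beside the lane's middle line.
- flap_left (a joint): Left black flap of the gate (radians): 0 shut, grows as it swings into the lane, to 1.6. Hinged on an upright axis at the lane's side, 30 mm wide, 32 mm high, open above; a light spring (under 2 N at its edge) closes it. It needs a cassette's rear face more than 32 mm past the flap line to shut behind it.
- flap_right (a joint): Right black flap, the mirror image of the left one, with the same values.
- screw_grip (a point): Knurled steel thumbscrew on the left wing, with an upright axis: a cylinder 40 mm in diameter, 30 mm tall, with a dark line across its top; this point is on its axis, 2 mm above mid-height, 74 mm above the bench and 29 mm above the wing.
- thumbscrew (a joint): Turn of the thumbscrew's shank (radians): grows as it is turned clockwise seen from above. It starts somewhere between 0 and 1.4 and comes up against its solid seat at 4.2. It turns with a light drag of 0.04 N m and stays where it is left.
- thumbscrew_head (a joint): Wind-up of the knurled head against the shank (radians), clockwise from above positive; the head drives the shank through a spring of 0.3 N m per radian: about 0.13 while the screw turns freely, rising steadily once it has seated, back to 0 when released. Above 0.9 (0.27 N m) the screw is over-tightened, which counts as damage.
- start_top (a point): The recessed start button: this point is on its top face when it is not pressed, 20 mm down a 26 mm square well in the right wing's top and 25 mm above the bench. White round face 21 mm across.
- start (a joint): Travel of the start button (m): 0 out, 0.006 fully down; 0.005 or more counts as pressed. A spring pushes it back: 1.5 N at the start, 5 N fully down.
- stylus_grip (a point): The stylus, 116 mm long, 90 g, hanging upright in its stand. From the bottom: steel stem 10 mm in diameter, 60 mm long; steel collar 40 mm in diameter, 6 mm thick; black round handle 22 mm in diameter, 50 mm tall. This point is in the handle, 90 mm above its tip and 24 mm above the collar's top.
- stylus_tip (a point): The lower end of the stylus's stem, on its axis; its z points up along the stylus to the handle.
- stand_hole (a point): Centre of the 22 mm square hole in the top plate of the stylus stand, at the plate's upper surface, 80 mm above the bench. The plate is 80 mm square, 8 mm thick, and the space below the hole is open; the stylus hangs with its stem down the hole and its collar resting flat on the plate, its tip 60 mm below this point.
- bottle: Bystander: an amber bottle 60 mm in diameter, 140 mm tall; origin at the centre of its foot.
- jar: Bystander: a lidded jar 60 mm in diameter, 80 mm tall; origin at the centre of its foot.
- beaker: Bystander: a white open beaker 66 mm in diameter, 85 mm tall; origin at the centre of its foot.
Not all that is in view belongs to the job. Of the things that look like the part that bears stylus_grip, the middle-sized one is meant.

How it is judged:
On the way, in this order (a step that is already met when the one before it is completed fails the run):
1. every cassette present lies flat in the lane beyond the flaps, and both flaps are shut (x of cassette1_mid in the frame of gate between 0.03 and 0.245 m and y of cassette1_mid in the frame of gate between -0.018 and 0.018 m and z of each of cassette1_mid, cassette2_mid, cassette3_mid, cassette4_mid in the frame of gate below 0.024 m and angle between each of cassette1_mid, cassette2_mid, cassette3_mid, cassette4_mid's own z axis and vertical below 0.12 rad and x of cassette2_mid in the frame of gate between 0.03 and 0.245 m and y of cassette2_mid in the frame of gate between -0.018 and 0.018 m and x of cassette3_mid in the frame of gate between 0.03 and 0.245 m and y of cassette3_mid in the frame of gate between -0.018 and 0.018 m and x of cassette4_mid in the frame of gate between 0.03 and 0.245 m and y of cassette4_mid in the frame of gate between -0.018 and 0.018 m and value of joint each of flap_left, flap_right below 0.12 rad), for 0.2 s.
2. the thumbscrew has been turned clockwise to its seat (value of joint thumbscrew above 4.1 rad), for 0.2 s.
3. the start button is pressed fully down by the stylus (value of joint start above 0.0048 m and horizontal distance between stylus_tip and start_top below 0.012 m and z of stylus_tip in the frame of start_top below -0.003 m), for 0.05 s.
At the end, for the whole second after the job is handed in: Every cassette present lies flat in the lane wholly beyond the flap line (its centre at least 30 mm past it), both flaps shut (under 0.12 rad), the thumbscrew seated (above 4.1 rad), the start button out again, and the stylus hanging upright and at rest in its stand, its collar on the plate (all of step 1 and value of joint thumbscrew above 4.1 rad and value of joint start below 0.002 m and horizontal distance between stylus_tip and stand_hole below 0.014 m and z of stylus_tip in the frame of stand_hole between -0.066 and -0.055 m and angle between stylus_tip's own z axis and vertical below 0.1 rad); the robot touches nothing.
It fails at once if the thumbscrew is over-tightened (head wound up by more than 0.9 rad) (value of joint thumbscrew_head above 0.9 rad).
It fails at once if a bystander (bottle, jar or beaker) is moved more than 30 mm (distance of any of bottle, jar, beaker from where it was at the start of the episode above 0.03 m).
Of cassette1, cassette2, cassette3, cassette4 only 2 to 3 are there at a start; the rules pass over those that are not, and their reading is None.
At some moment in a run one of cassette1, cassette2, cassette3, cassette4 may be knocked a few centimetres aside while the robot is not near it.
It also fails if it takes over 210 s, if anything falls off the work surface, if the arm or the gripper's body presses on something with over 40 N, if the wrist force passes 120 N, or if a joint passes its speed limit or range.

ROBOT

A 6-joint arm with a two-finger parallel gripper is mounted at the origin on the work surface. World frame = base frame: x ahead of the robot, y to its left, z up, the work surface at z = 0. Lengths are in m, angles in rad, forces in N, time in s.
With the tool pointing down it reaches from about 0.375 to 0.9 m from the base axis. Payload 3.1 kg.
Tool frame: the origin (TCP) lies on the centre line of the jaws, within the pads' length; the fingertips stand 8 mm ahead of it and the grasp point (between the pads) lies 11 mm behind it (robot.tip_extent is the distance from the TCP to the fingertips, in m); y points along the fingers, z is the direction in which the jaws open and shut, and the axes are right-handed (so a half turn about y gives the same grasp; the last joint's range is limited). The gripper opens to 87 mm and grips with 3 to 60 N. Pads are 19 mm wide; open, the fingers measure 117 mm over their backs; the gripper's body (75 mm by 190 mm) begins 51 mm behind the grasp point.
Start: joints at [0.983, 0.527, 1.433, -0, 1.181, -0.178], TCP at [0.249, 0.573, 0.231] pointing down, gripper open.
Joint ranges: [-3.08, 3.08], [-0.75, 2.2], [0.22, 2.44], [-1.43, 4.57], [0, 2.65], [-2.85, 2.85]. Speed limits (rad/s): [2.79, 2.79, 3.14, 3.14, 3.14, 3.14].

INTERFACE

Orientations are given as a unit quaternion [x, y, z, w].
In Python, from rig import robot gives the robot as it stands.
- The arm moves only by the shell command python3 -m crank 'ROWS' [FORCE]. ROWS is JSON, a list that holds one entry, the list of rows, each a list of 7 numbers: the turn, a rotation vector about the tool's x, y, z in degrees, then the shift along the tool's x, y, z in m, then the opening in per cent of the stroke, from 0 (shut) to 100 (fully open). In form: [[[ax, ay, az, dx, dy, dz, gripper], ...]]. A call has exactly 5 rows; each row shifts and turns the commanded pose from where the row before left it, along the tool's axes as they then stand; what a row does not reach is not made up. A row lasts 1/8 s, in which the tool goes at most 62.5 mm and 10.7 degrees, less where a joint would pass 70% of its speed; a pose out of reach is approached as far as the arm can. A call with a gripper value outside its range is refused whole. The fingers move at their own pace and stop on an object; FORCE is the grip in N (left out, the last holds). Time passes only in rows, so rows that do not move let the fingers close, or fill a call up. It gives the time, the measured TCP pose, the force and the opening at its end, in the units of the state.
- robot.get_obs(): the state, without advancing time (a new reading comes with each control period).
- robot.camera(name): name is "scene" or "top" or "wrist"; returns a dict with "img" (384x512x3 uint8, red, green, blue), "K" (3x3 intrinsics, pixels), "R" (3x3) and "t" (3): a world point X has camera coordinates R X + t; the wrist camera has in their place "T_tool_cam" (4x4, takes a point from camera to tool coordinates, whose origin is the TCP and whose axes are the tool frame's). Camera axes: x right, y down, z forward; pixel columns grow to the right and rows downward; lengths in m; the calibration is good to about 2 mm. The wrist camera is an equidistant fisheye: a pixel r from the principal point sees the ray r / f radians off the axis. A picture is of the moment at which its call begins: read the wrist's pose just before it. There is no depth.
- robot.hand_in(): hands the job in, once; it reports no verdict.
Trained networks look in a picture, given as the dict that the camera call returned (one of the last four; its "shot" number tells which), for a name from the list of things; names that differ only in an ending like _2 or _b are one class to them, and where a whole thing is asked for, a point or a joint stands for the part that bears it (a point fixed in the world has none). Each returns a list of dicts, best first, with "conf" (0 to 1); they miss things now and then, are a little off and sometimes report something else, mostly with a low value. They report only what shows in the picture. A call takes as long as a camera call. They do not tell look-alikes from the thing itself.
- robot.spot_in(picture, thing): "at" ([row, column] in pixels, amid what is visible of it).
The state is a dict: "time": time; "q": joint angles; "joint_velocities": joint speeds; "joint_torque": joint torques, N m; "position": TCP position; "tool_rot": TCP orientation; "ft_force": force on the tool from outside, world axes, zero at the start; "moment": the same for the moment, N m; "grip_width": finger opening in m.
Only numpy, scipy, OpenCV 4.12 (cv2) and the standard library are available. Lean on these libraries where they do the work, as an engineer would, in place of code of your own. Each camera call takes 0.05 s, during which the arm holds its last target.

## Working session

There is one attempt and no reset: what is moved stays moved. The work goes in short steps, Python scripts to look and compute and a shell command to move; the robot and the scene stay as the last step left them, time stands still between calls to the robot, and variables do not carry over. Pictures are saved under pics/ and viewed, and the job is handed in when it is done.

```bash
ls; mkdir -p pics
python3 - <<'E'
from rig import robot
import cv2
print(robot.get_obs())
for n in ["scene","top","wrist"]:
    c=robot.camera(n)
    cv2.imwrite(f"pics/{n}0.png",cv2.cvtColor(c["img"],cv2.COLOR_RGB2BGR))
    print(n,{k:v for k,v in c.items() if k!="img"})
E
```

```text
pics
{'time': 0.0, 'q': array([ 9.82479951e-01,  5.28485203e-01,  1.43390856e+00, -8.15924479e-06,
        1.18140348e+00, -1.78499968e-01]), 'joint_velocities': array([-2.78144997e-04,  1.33304610e-03,  6.49176478e-04,  6.47818020e-05,
       -7.26199718e-04,  1.02104910e-03]), 'joint_torque': array([ 3.20406243e-04, -4.40045178e+01, -1.76592976e+01,  6.32819301e-02,
        5.83141192e-02, -1.50441751e-04]), 'position': array([0.24859266, 0.57264553, 0.22955794]), 'tool_rot': array([ 0.69303752, -0.14416811,  0.1435899 , -0.69158983]), 'ft_force': array([ 0.25101832,  0.83345483, -0.22515859]), 'moment': array([ 0.01440687,  0.00636243, -0.00845845]), 'grip_width': 0.0868505548687124}
scene {'K': array([[498.89559957,   0.        , 260.46609983],
       [  0.        , 498.89559957, 192.35220129],
       [  0.        ,   0.        ,   1.        ]]), 'R': array([[ 0.46678851,  0.88436293,  0.00327113],
       [ 0.6809529 , -0.35705871, -0.63938426],
       [-0.56427975,  0.30068471, -0.7688804 ]]), 't': array([-0.26727023, -0.32542505,  1.54991243]), 'shot': 1}
top {'K': array([[388.
[... 227 characters left out ...]
e-01, -7.91646017e-03, -1.07900236e-01],
       [ 1.07895767e-01,  9.90596638e-04, -9.94161718e-01]]), 't': array([-0.02290443,  0.54292214,  1.04385596]), 'shot': 2}
wrist {'K': array([[297.31863964,   0.        , 253.11736692],
       [  0.        , 297.31863964, 191.59999655],
       [  0.        ,   0.        ,   1.        ]]), 'T_tool_cam': array([[-3.21905894e-04,  9.52576630e-01,  3.04298638e-01,
        -8.51292391e-02],
       [ 7.36367710e-04, -3.04298346e-01,  9.52576493e-01,
        -1.53514003e-01],
       [ 9.99999677e-01,  5.30715679e-04, -6.03491241e-04,
        -2.71428381e-04],
       [ 0.00000000e+00,  0.00000000e+00,  0.00000000e+00,
         1.00000000e+00]]), 'shot': 3}
```

View pics/scene0.png

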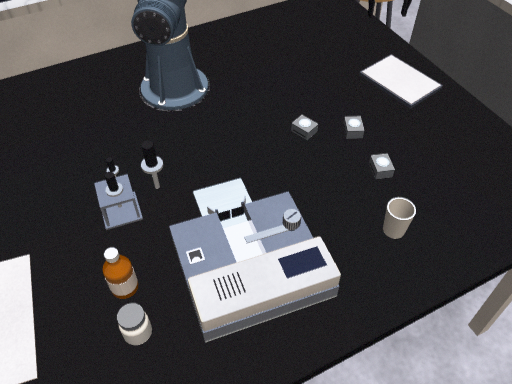

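View pics/top0.png

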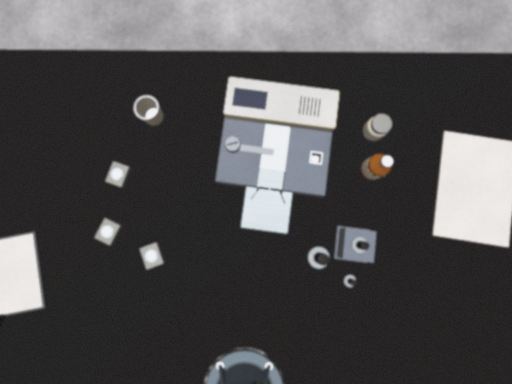

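View pics/wrist0.png

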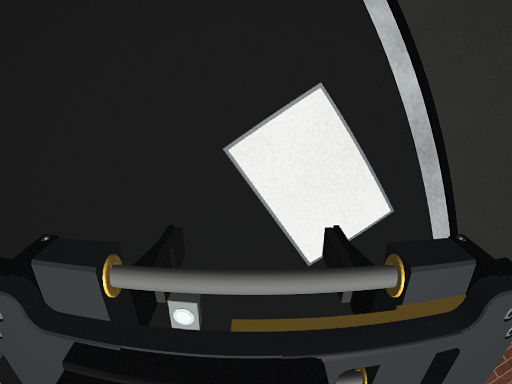

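The scene shows three cassettes on the left, the analyser in the middle and three stylus-like objects. One of those is in the stand, at (113,187) in the scene view and (361,245) in the top view. Next I'll measure positions.

```bash
cat > h.py <<'E'
import numpy as np, cv2
from rig import robot
from scipy.spatial.transform import Rotation as Rn
def ray(c,at,pose=None):
    u,v=at[1],at[0]; K=c["K"]
    d=np.array([(u-K[0,2])/K[0,0],(v-K[1,2])/K[1,1],1.])
    if "R" in c:
        o=-c["R"].T@c["t"]; return o,c["R"].T@(d/np.linalg.norm(d))
    r=np.hypot(d[0],d[1]); 
    d=np.array([np.sin(r)*d[0]/max(r,1e-9),np.sin(r)*d[1]/max(r,1e-9),np.cos(r)])
    p,q=pose; R=Rn.from_quat(q).as_matrix(); T=c["T_tool_cam"]
    return p+R@T[:3,3], R@T[:3,:3]@d
def atz(c,at,z,pose=None):
    o,d=ray(c,at,pose); return o+d*(z-o[2])/d[2]
def proj(c,X,pose=None):
    X=np.asarray(X,float)
    if "R" in c:
        x=c["R"]@X+c["t"]; x=c["K"]@x; return x[1]/x[2],x[0]/x[2]
    p,q=pose; R=Rn.from_quat(q).as_matrix(); T=c["T_tool_cam"]
    x=T[:3,:3].T@(R.T@(X-p)-T[:3,3]); th=np.arctan2(np.hypot(x[0],x[1]),x[2]); ph=np.arctan2(x[1],x[0])
    return c["K"][1,2]+c["K"][1,1]*th*np.sin(ph), c["K"][0,2]+c["K"][0,0]*th*np.cos(ph)
def tri(rs):
    A=0;b=0
    for o,d in rs:
        P=np.eye(3)-np.outer(d,d);A=A+P;b=b+P@o
    x=np.linalg.solve(A,b); return x,[np.linalg.norm((np.eye(3)-np.outer(d,d))@(x-o)) for o,d in rs]
def shot(name,fn=None,scale=1,crop=None):
    o=robot.get_obs(); c=robot.camera(name); pose=(o["position"],o["tool_rot"])
    im=cv2.cvtColor(c["img"],cv2.COLOR_RGB2BGR)
    if crop: im=im[crop[0]:crop[1],crop[2]:crop[3]]
    if scale!=1: im=cv2.resize(im,None,fx=scale,fy=scale,interpolation=cv2.INTER_CUBIC)
    if fn: cv2.imwrite("pics/"+fn,im)
    return c,pose
E
python3 - <<'E'
from h import *
a,_=shot("scene","s1.png",4,(170,320,165,345)); b,_=shot("top","t1.png",5,(70,240,205,345))
shot("scene","s2.png",4,(130,240,70,180)); shot("top","t2.png",5,(215,300,290,400))
for th in ["cassette1_mid","gate","ledge","cover_edge","lane_end","screw_grip","start_top","stylus_grip","stylus_tip","stand_hole","bottle","jar","beaker"]:
    for n,c in (("scene",a),("top",b)):
        print(th,n,[(np.round(x["at"]).tolist(),round(x["conf"],2)) for x in robot.spot_in(c,th)])
E
```

```text
cassette1_mid scene []
cassette1_mid top [([114.0, 148.0], 0.46)]
gate scene [([260.0, 246.0], 0.67), ([190.0, 112.0], 0.28)]
gate top [([145.0, 273.0], 0.95)]
ledge scene [([186.0, 114.0], 0.21)]
ledge top [([144.0, 276.0], 0.91)]
cover_edge scene [([262.0, 249.0], 0.73)]
cover_edge top [([143.0, 275.0], 0.87)]
lane_end scene [([257.0, 248.0], 0.71)]
lane_end top [([142.0, 272.0], 0.88)]
screw_grip scene [([186.0, 112.0], 0.67), ([220.0, 291.0], 0.57)]
screw_grip top [([145.0, 231.0], 0.56)]
start_top scene [([260.0, 246.0], 0.56), ([189.0, 112.0], 0.37)]
start_top top [([143.0, 279.0], 0.76)]
stylus_grip scene [([162.0, 150.0], 0.97), ([186.0, 108.0], 0.6), ([166.0, 114.0], 0.45), ([220.0, 290.0], 0.44)]
stylus_grip top [([245.0, 361.0], 0.66), ([256.0, 320.0], 0.61), ([280.0, 348.0], 0.61)]
stylus_tip scene [([186.0, 116.0], 0.57), ([162.0, 153.0], 0.57), ([169.0, 112.0], 0.54), ([214.0, 400.0], 0.29)]
stylus_tip top [([158.0, 312.0], 0.72), ([256.0, 317.0], 0.58), ([280.0, 353.0], 0.42)]
stand_hole scene [([207.0, 118.0], 0.8)]
stand_hole top [([244.0, 352.0], 0.62)]
bottle scene [([276.0, 119.0], 0.77), ([125.0, 303.0], 0.32)]
bottle top [([166.0, 378.0], 0.77), ([244.0, 361.0], 0.26)]
jar scene [([321.0, 132.0], 0.68)]
jar top [([126.0, 376.0], 0.9), ([145.0, 232.0], 0.25)]
beaker scene [([217.0, 397.0], 0.63)]
beaker top [([112.0, 149.0], 0.6)]
```

View pics/s1.png

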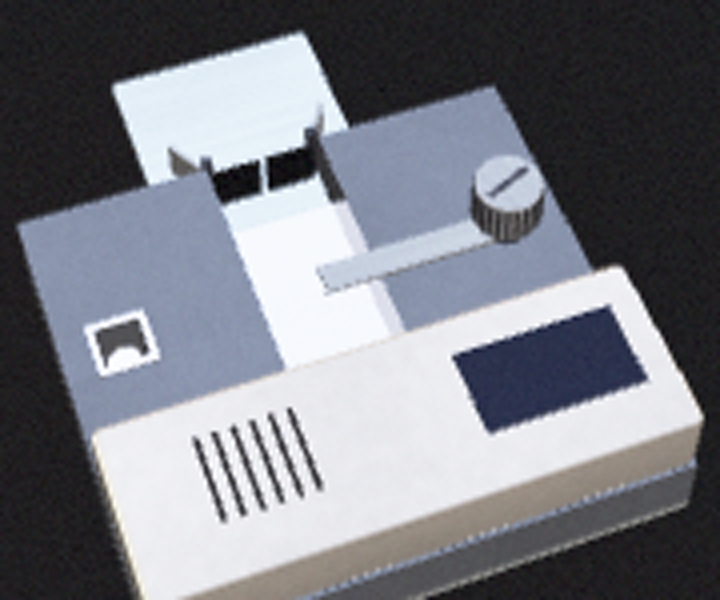

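View pics/t1.png

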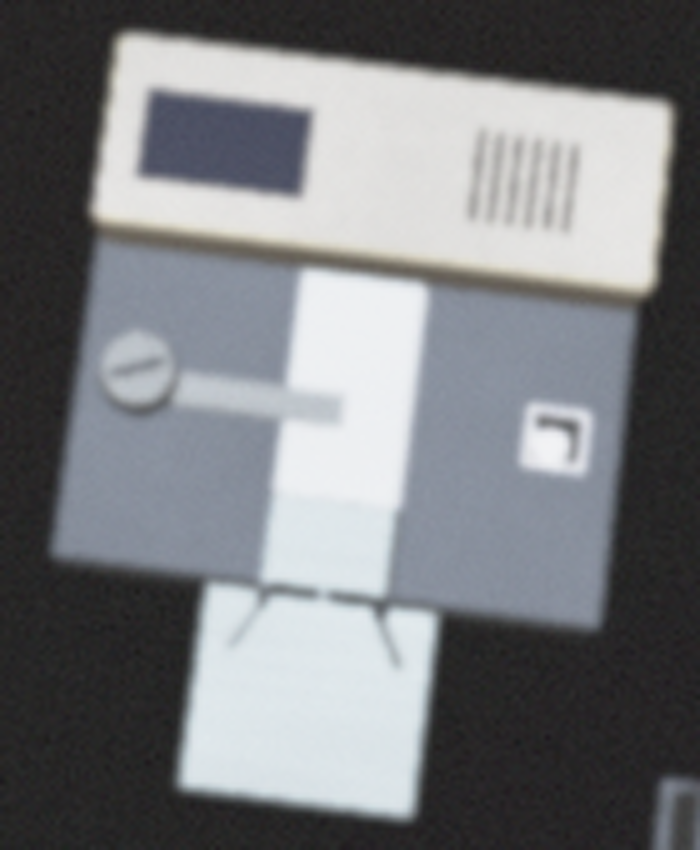

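View pics/s2.png

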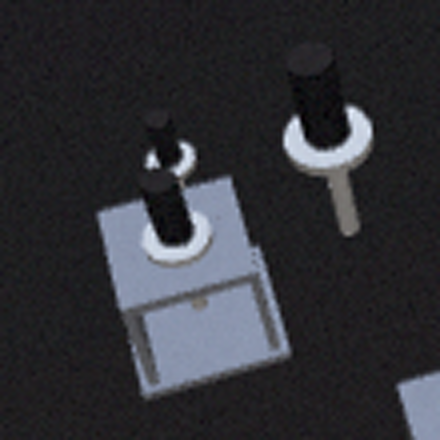

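View pics/t2.png

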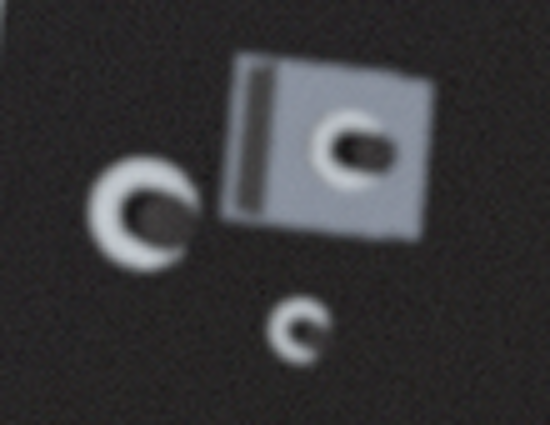

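Run:
```python
from h import *
b,_=shot("top","t3.png",6,(150,280,85,175)); a,_=shot("scene","s3.png",5,(95,200,270,410))
f=lambda u,v:((v+.5)/5-.5+70,(u+.5)/5-.5+205)
L=[]
for n,u,v,z in [("ledNL",178,793,.006),("ledNR",415,818,.006),("ledFL",203,584,.006),("ledFR",438,608,.006),("wingL",52,555,.045),("wingR",602,628,.045),("screw",137,370,.087),("well",555,440,.045),("hous",655,295,.095),("housL",92,222,.095)]:
    X=atz(b,f(u,v),z); L.append(X); print(n,X.round(4))
print("mid near",(L[0]+L[1])/2,"far",(L[2]+L[3])/2,"wing",(L[4]+L[5])/2, np.linalg.norm(L[5]-L[4]),np.linalg.norm(L[1]-L[0]))
w=L[5]-L[4]; print("yaw",np.degrees(np.arctan2(w[0],-w[1])), [np.degrees(np.arctan2(*(L[j]-L[i])[[1,0]])) for i,j in ((0,2),(1,3))])
g=lambda u,v:((v+.5)/5-.5+215,(u+.5)/5-.5+290)
for n,u,v,z in [("big",140,213,.0),("mid collar",347,150,.086),("small",298,330,.0),("pTL",237,50,.08),("pTR",437,80,.08),("pBL",218,218,.08),("pBR",415,240,.08)]:
    print(n,atz(b,g(u,v),z).round(4))
# triangulation scene/top collar
s=lambda u,v:((v+.5)/4-.5+130,(u+.5)/4-.5+70)
for n,t,q in [("big",(145,213),(329,135)),("mid",(350,150),(176,235)),("small",(298,330),(172,158))]:
    print(n,tri([ray(b,g(*t)),ray(a,s(*q))]))
s1=lambda u,v:((v+.5)/4-.5+170,(u+.5)/4-.5+165)
for n,t,q in [("screw",(137,370),(510,182)),("wingL",(52,555),(497,87)),("wingR",(602,628),(18,226)),("well",(555,440),(121,342)),("ledNL",(178,793),(303,33)),("ledNR",(415,818),(112,86))]:
    print(n,tri([ray(b,f(*t)),ray(a,s1(*q))]))
```

```text
ledNL [0.432 0.014 0.006]
ledNR [ 0.4192 -0.1184  0.006 ]
ledFL [0.5496 0.0012 0.006 ]
ledFR [ 0.537  -0.1316  0.006 ]
wingL [0.5605 0.083  0.045 ]
wingR [ 0.5229 -0.2167  0.045 ]
screw [0.6543 0.0357 0.087 ]
well [ 0.6264 -0.1922  0.045 ]
hous [ 0.6949 -0.2375  0.095 ]
housL [0.7321 0.0602 0.095 ]
mid near [ 0.42560008 -0.05222405  0.006     ] far [ 0.54331818 -0.06522519  0.006     ] wing [ 0.54169587 -0.06686179  0.045     ] 0.3020631439733102 0.13298720261006305
yaw -7.153069388947058 [np.float64(-6.212566210079088), np.float64(-6.391976232553159)]
big [ 0.3534 -0.2024  0.    ]
mid collar [ 0.3921 -0.2951  0.086 ]
small [ 0.2902 -0.2892  0.    ]
pTL [ 0.443  -0.2405  0.08  ]
pTR [ 0.4283 -0.3443  0.08  ]
pBL [ 0.3566 -0.2293  0.08  ]
pBR [ 0.3462 -0.3308  0.08  ]
big (array([ 0.35978623, -0.18916867,  0.09074359]), [np.float64(0.0007055004736758484), np.float64(0.0007055004736758077)])
mid (array([ 0.39230705, -0.29554663,  0.08854262]), [np.float64(0.000373132956096895), np.float64(0.0003731329560969899)])
small (array([ 0.29676252, -0.27627362,  0.05300982]), [np.float64(7.639120846067383e-05), np.float64(7.639120846066446e-05)])
screw (array([0.65448767, 0.03632246, 0.08736213]), [np.float64(0.0007098107766347736), np.float64(0.0007098107766347932)])
wingL (array([0.56086145, 0.08381471, 0.04509979]), [np.float64(0.0009007164714802557), np.float64(0.0009007164714802053)])
wingR (array([ 0.52333222, -0.21499378,  0.04621397]), [np.float64(0.0015795525070304987), np.float64(0.001579552507030471)])
well (array([ 0.62578051, -0.1919115 ,  0.0477481 ]), [np.float64(0.000204733152763735), np.float64(0.00020473315276365103)])
ledNL (array([0.43211389, 0.01428261, 0.00261326]), [np.float64(0.00023623538064406334), np.float64(0.00023623538064405152)])
ledNR (array([ 0.41979804, -0.11673528,  0.00815371]), [np.float64(0.0015853315322591085), np.float64(0.001585331532259075)])
```

View pics/t3.png

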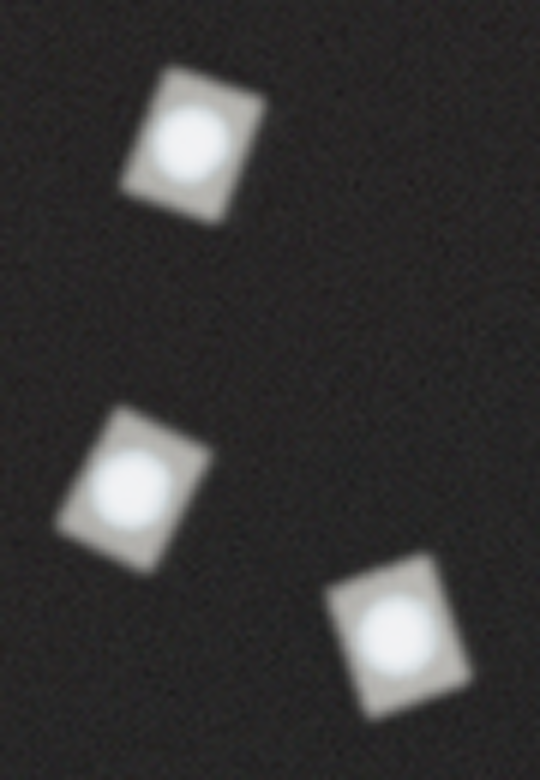

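View pics/s3.png

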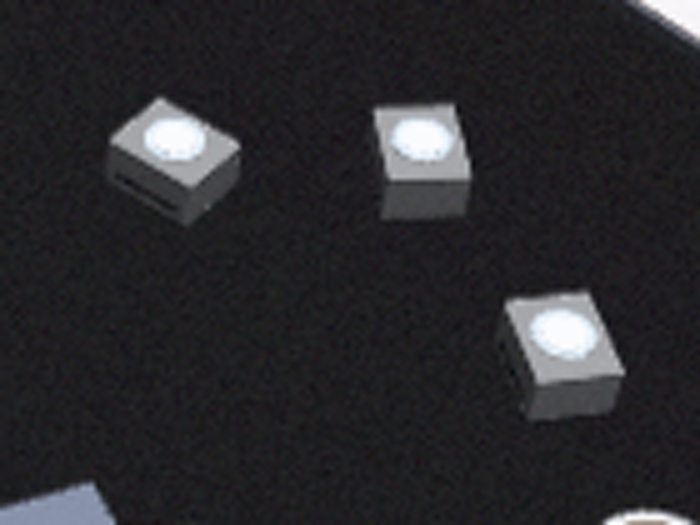

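```bash
cat >> h.py <<'E'
GATE=np.array([.541,-.0658,.006]); GY=np.radians(-6.6)
gx=np.array([np.cos(GY),np.sin(GY),0]); gy=np.array([-np.sin(GY),np.cos(GY),0])
def tog(X): d=np.asarray(X)-GATE; return np.array([d@gx,d@gy,d[2]])
def fromg(x,y,z): return GATE+x*gx+y*gy+np.array([0,0,z])
def plan(tgt,jaw=None):
    """jaw: heading of jaw axis in deg (mod 180). prints tool-frame deltas"""
    o=robot.get_obs(); R=Rn.from_quat(o["tool_rot"]).as_matrix(); p=o["position"]
    y=np.array([0,0,-1.]); jh=np.degrees(np.arctan2(R[1,2],R[0,2]))
    print("t",round(o["time"],2),"pos",p.round(4),"jaw",round(jh,2),"tilt",np.round(np.degrees(np.arccos(-R[2,1])),2),"q6",round(o["q"][5],2),"w",round(o["grip_width"],4),"F",o["ft_force"].round(1),"M",o["moment"].round(3))
    d=R.T@(np.asarray(tgt)-p); print("shift tool before turn",d.round(4))
    if jaw is not None:
        t=(jaw-jh+90)%180-90; print("ay (deg)",round(-t,2),"or",round(-t-np.sign(-t)*180,2))
        # target upright frame
        j=np.radians(jh+t); z=np.array([np.cos(j),np.sin(j),0]); x=np.cross(y,z)
        Rt=np.stack([x,y,z],1); print("shift after turn",(Rt.T@(np.asarray(tgt)-p)).round(4)," residual rotvec",np.degrees(Rn.from_matrix(R.T@Rt).as_rotvec()).round(2))
def cass(c,pose=None,n=3):
    """find cassettes in top image by threshold left of analyser"""
    im=c["img"]; g=cv2.cvtColor(im,cv2.COLOR_RGB2GRAY)
    m=(cv2.GaussianBlur(g,(3,3),0)>85).astype(np.uint8); out=[]
    cs,_=cv2.findContours(m,cv2.RETR_EXTERNAL,cv2.CHAIN_APPROX_NONE)
    for k in cs:
        if 200<cv2.contourArea(k)<700:
            P=np.array([atz(c,(q[0][1],q[0][0]),.032)[:2] for q in k],np.float32)
            (cx,cy),(w,h),a=cv2.minAreaRect(P)
            if w<h: w,h,a=h,w,a+90
            out.append((round(cx,4),round(cy,4),round(w,3),round(h,3),round(((a+90)%180)-90,1)))
    return out
E
python3 - <<'E'
from h import *
b,_=shot("top")
f=lambda u,v:((v+.5)/6-.5+150,(u+.5)/6-.5+85)
for n,Q in dict(A=[(172,65),(268,100),(218,226),(120,187)],B=[(120,405),(214,455),(150,577),(56,524)],C=[(430,550),(474,682),(372,720),(325,590)]).items():
    P=np.array([atz(b,f(*q),.032)[:2] for q in Q]); c=P.mean(0)
    r=cv2.minAreaRect(P.astype(np.float32)); print(n,c.round(4),r, c[0]**2+c[1]**2)
for x in cass(b): print(x)
print("screw",tog((.6545,.036,.087)),"well",tog((.626,-.192,.045)))
plan((.4,.2,.2),-6.6+90)
E
```

```text
A [0.5794 0.3559] ((0.5791684985160828, 0.35616064071655273), (0.04920896142721176, 0.06225241348147392), 70.43695068359375) 0.4624085407643332
B [0.4207 0.3757] ((0.420440673828125, 0.3757394254207611), (0.049596283584833145, 0.06200426071882248), 63.98118209838867) 0.3181595598233372
C [0.3566 0.2529] ((0.3564952313899994, 0.25286558270454407), (0.06263317167758942, 0.05028399080038071), 21.333097457885742) 0.19113806670867292
(0.3564, -0.1962, 0.062, 0.056, -20.8)
(0.3567, 0.2537, 0.064, 0.052, 20.7)
(0.421, 0.3763, 0.063, 0.052, -25.4)
(0.5794, 0.3566, 0.064, 0.052, -19.1)
(0.6116, -0.3652, 0.088, 0.06, -45.3)
(0.7203, -0.3689, 0.088, 0.061, -45.0)
(0.7655, 0.2812, 0.085, 0.076, 2.4)
screw [0.10104721 0.11417071 0.081     ] well [ 0.09894175 -0.11559399  0.039     ]
t 1.8 pos [0.249  0.5733 0.2306] jaw 66.52 tilt 0.0 q6 -0.18 w 0.0874 F [ 0.3 -0.2 -0.1] M [-0.021  0.022  0.035]
shift tool before turn [ 0.2872  0.0305 -0.2822]
ay (deg) -16.88 or 163.12
shift after turn [ 0.1929  0.0306 -0.3534]  residual rotvec [ -0.   -16.88  -0.  ]
```

Run:
```python
from h import *
plan((.421,.376,.10),64.3)
```

```text
t 1.8 pos [0.249  0.5733 0.2306] jaw 66.52 tilt 0.0 q6 -0.18 w 0.0874 F [ 0.3 -0.2 -0.1] M [-0.021  0.022  0.035]
shift tool before turn [ 0.2364  0.1305 -0.1124]
ay (deg) 2.22 or -177.78
shift after turn [ 0.2405  0.1306 -0.1032]  residual rotvec [-0.    2.22 -0.  ]
```

```bash
python3 -m crank '[[[0,2.2,0,0,0,0,100],[0,0,0,0.05,0.03,-0.02,100],[0,0,0,0.055,0.03,-0.022,100],[0,0,0,0.05,0.02,-0.02,100],[0,0,0,0.05,0.02,-0.02,100]]]' 30
python3 - <<'E'
from h import *
plan((.421,.376,.10),64.3)
c,p=shot("wrist","w1.png"); b,_=shot("top"); print(cass(b))
E
```

```text
time: 2.42
position: [0.397, 0.412, 0.1318]
tool_rot: [-0.689, 0.157, -0.157, 0.69]
ft_force: [0.4, -0.2, -0.3]
grip_width: 0.087
t 2.42 pos [0.397  0.412  0.1318] jaw 64.34 tilt 0.04 q6 -0.51 w 0.087 F [ 0.4 -0.2 -0.3] M [ 0.03  -0.015  0.022]
shift tool before turn [ 0.0372  0.0318 -0.0221]
ay (deg) 0.04 or -179.96
shift after turn [ 0.0372  0.0318 -0.0221]  residual rotvec [-0.04  0.04  0.02]
[(0.3564, -0.1962, 0.062, 0.056, -20.8), (0.3568, 0.2534, 0.064, 0.052, 20.7), (0.4221, 0.3759, 0.061, 0.053, -25.6), (0.5794, 0.3564, 0.064, 0.053, -19.1), (0.6105, -0.3667, 0.093, 0.059, -58.9), (0.7203, -0.3689, 0.088, 0.061, -45.0), (0.7655, 0.2812, 0.085, 0.076, 2.4)]
```

View pics/w1.png

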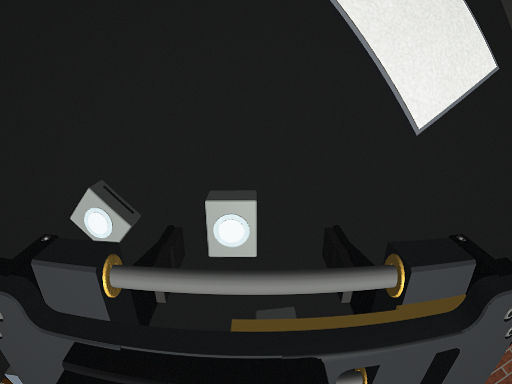

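```bash
python3 - <<'E'
from h import *
c,p=shot("wrist"); print(atz(c,(232,231.5),.032,p))
E
python3 -m crank '[[[0,0,0,0.037,0.03,-0.022,100],[0,0,0,0,0,0,100],[0,0,0,0,0.04,0,100],[0,0,0,0,0.044,0,100],[0,0,0,0,0,0,100]]]'
python3 - <<'E'
from h import *
plan((.421,.376,.014),64.3)
E
```

```text
[0.42085127 0.37452954 0.032     ]
time: 3.2
position: [0.4169, 0.3774, 0.0164]
tool_rot: [0.691, -0.158, 0.155, -0.688]
ft_force: [-0.4, 0.0, -0.6]
grip_width: 0.087
t 3.2 pos [0.4169 0.3774 0.0164] jaw 64.4 tilt 0.35 q6 -0.59 w 0.087 F [-0.4  0.  -0.6] M [-0.069  0.016 -0.023]
shift tool before turn [0.0043 0.0024 0.0005]
ay (deg) 0.1 or -179.9
shift after turn [0.0043 0.0024 0.0005]  residual rotvec [ 0.28  0.1  -0.21]
```

```bash
python3 -m crank '[[[0,0,0,0.004,0.001,0,100],[0,0,0,0,0,0,0],[0,0,0,0,0,0,0],[0,0,0,0,0,0,0],[0,0,0,0,0,0,0]]]' 30
python3 - <<'E'
from h import *
plan((.421,.376,.10),64.3)
E
```

```text
time: 3.82
position: [0.4234, 0.3755, 0.0177]
tool_rot: [-0.689, 0.157, -0.157, 0.69]
ft_force: [-0.6, 0.9, 0.1]
grip_width: 0.0549
t 3.83 pos [0.4234 0.3755 0.0177] jaw 64.31 tilt 0.03 q6 -0.59 w 0.0549 F [-0.6  0.9  0.1] M [0.014 0.021 0.031]
shift tool before turn [-0.0023 -0.0823 -0.0006]
ay (deg) 0.01 or -179.99
shift after turn [-0.0024 -0.0823 -0.0006]  residual rotvec [-0.03  0.01  0.02]
```

```bash
python3 -m crank '[[[0,0,0,0,0,0,0],[0,0,0,0,0,0,0],[0,0,0,0,-0.03,0,0],[0,0,0,0,-0.04,0,0],[0,0,0,0,-0.01,0,0]]]' 30
python3 - <<'E'
from h import *
plan(fromg(-.06,0,.08),83.4)
E
```

```text
time: 4.45
position: [0.4244, 0.3762, 0.0992]
tool_rot: [-0.688, 0.156, -0.158, 0.69]
ft_force: [-0.2, 0.6, -1.3]
grip_width: 0.048
t 4.45 pos [0.4244 0.3762 0.0992] jaw 64.32 tilt 0.23 q6 -0.59 w 0.048 F [-0.2  0.6 -1.3] M [-0.057  0.001  0.013]
shift tool before turn [ 0.2399  0.0125 -0.3674]
ay (deg) -19.08 or 160.92
shift after turn [ 0.1067  0.0132 -0.4256]  residual rotvec [ -0.17 -19.08   0.16]
```

```bash
python3 -m crank '[[[0,-9.5,0,0,0,0,0],[0,-9.6,0,0,0,0,0],[0,0,0,0.0135,0,-0.053,0],[0,0,0,0.0135,0,-0.053,0],[0,0,0,0.0135,0,-0.053,0]]]'
python3 -m crank '[[[0,0,0,0.0135,0,-0.053,0],[0,0,0,0.0135,0,-0.053,0],[0,0,0,0.0135,0,-0.053,0],[0,0,0,0.0135,0,-0.053,0],[0,0,0,0.0135,0,-0.053,0]]]'
python3 - <<'E'
from h import *
plan(fromg(-.06,0,.08),83.4)
c,p=shot("wrist","w2.png"); b,_=shot("top","t4.png",3,(70,250,200,370)); print(cass(b)[:5])
E
```

```text
time: 5.08
position: [0.4447, 0.2114, 0.0963]
tool_rot: [0.706, -0.041, 0.04, -0.706]
ft_force: [1.0, -0.5, -1.5]
grip_width: 0.0479
time: 5.7
position: [0.4814, -0.0597, 0.0963]
tool_rot: [-0.706, 0.041, -0.04, 0.706]
ft_force: [0.7, -0.2, -1.1]
grip_width: 0.0476
t 5.7 pos [ 0.4814 -0.0597  0.0963] jaw 83.4 tilt 0.1 q6 -1.81 w 0.0476 F [ 0.7 -0.2 -1.1] M [ 0.017 -0.061  0.024]
shift tool before turn [-0.      0.0103  0.0008]
ay (deg) 0.0 or -180.0
shift after turn [-0.0001  0.0103  0.0008]  residual rotvec [-0.03  0.   -0.1 ]
[(0.3569, -0.1963, 0.061, 0.056, -20.8), (0.5794, 0.3566, 0.064, 0.052, -19.1), (0.6116, -0.3652, 0.088, 0.06, -45.3), (0.7203, -0.3689, 0.088, 0.061, -45.0), (0.7655, 0.2812, 0.085, 0.076, 2.4)]
```

View pics/w2.png

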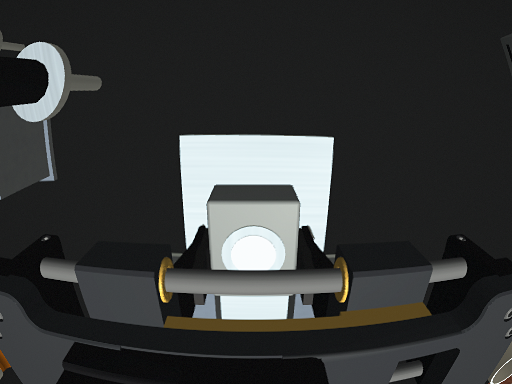

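Run:
```python
from h import *
c,p=shot("wrist")
A=atz(c,(134.5,179),.006,p);B=atz(c,(136.5,334),.006,p);print(A,B,np.linalg.norm(A-B),tog(A),tog(B))
d=A-B; print(np.degrees(np.arctan2(d[0],-d[1])))
print("disc",tog(atz(c,(251,254),.096-.014+.032-.003,p)),tog(p[0]))
```

```text
[ 0.41987472 -0.11868481  0.006     ] [0.4370303  0.01040884 0.006     ] 0.13022859103376963 [-1.14244129e-01 -6.64561283e-02  5.20417043e-18] [-1.12039895e-01  6.37538071e-02  5.20417043e-18]
-7.569828015229158
disc [-0.06432167 -0.00386822  0.105     ] [-0.05672074 -0.00433153  0.09067155]
```

View pics/t4.png

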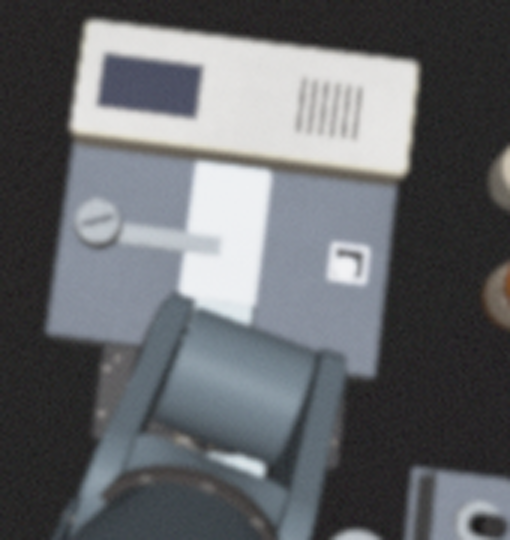

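Run:
```python
from h import *
for i in range(8):
    o=robot.get_obs(); R=Rn.from_quat(o["tool_rot"]).as_matrix(); print(o["time"],o["position"].round(4),np.degrees(np.arctan2(R[1,2],R[0,2])).round(2),np.linalg.norm(o["joint_velocities"]).round(4)); robot.camera("wrist")
```

```text
5.85 [ 0.4824 -0.0608  0.0965] 83.12 0.087
5.9 [ 0.4812 -0.0589  0.0964] 83.24 0.0562
5.95 [ 0.4807 -0.0577  0.0965] 83.36 0.0372
6.0 [ 0.4806 -0.057   0.0966] 83.45 0.024
6.05 [ 0.4808 -0.0566  0.0968] 83.5 0.0139
6.1 [ 0.481  -0.0565  0.0969] 83.54 0.0101
6.15 [ 0.4813 -0.0565  0.097 ] 83.55 0.0079
6.2 [ 0.4815 -0.0567  0.0972] 83.55 0.0079
```

Run:
```python
from h import *
for i in range(4): robot.camera("wrist")
c,p=shot("wrist","w3.png",3,(120,320,170,350)); print(p[0])
```

```text
[ 0.48197921 -0.05763707  0.09737739]
```

View pics/w3.png

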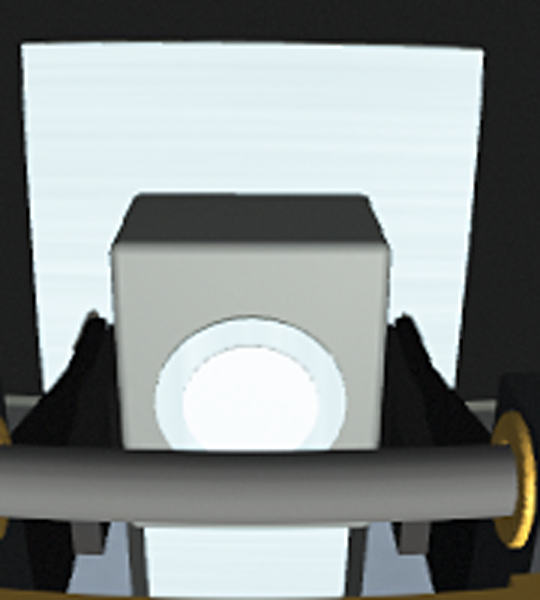

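Run:
```python
from h import *
c,p=shot("wrist"); print(p[0])
f=lambda u,v:((v+.5)/3-.5+120,(u+.5)/3-.5+170)
g=lambda u,v,z=.006:atz(c,f(u,v),z,p)
A,B,C,D=g(22,44),g(483,49),g(44,390),g(457,388)
print(A,B,C,D,np.linalg.norm(A-B)); M=(A+B)/2;N=(C+D)/2
h=lambda d:np.degrees(np.arctan2(d[1],d[0]))
print(M,"edge",h(B-A)-90,"sides",h(C-A),h(D-B),"mid",h(N-M))
for y in (-6.6,-7,-7.3):
    print(y,M+.115*np.array([np.cos(np.radians(y)),np.sin(np.radians(y)),0]))
```

```text
[ 0.48203183 -0.0577771   0.09738658]
[ 0.41752189 -0.11504006  0.006     ] [0.43360276 0.01345195 0.006     ] [ 0.52539284 -0.12889219  0.006     ] [0.53953707 0.00153291 0.006     ] 0.12949436496015124
[ 0.42556233 -0.05079405  0.006     ] edge -7.133519986673079 sides -7.3175316249497255 -6.419548037491695 mid -6.873030654691594
-6.6 [ 0.53980019 -0.06401183  0.006     ]
-7 [ 0.53970513 -0.06480903  0.006     ]
-7.3 [ 0.53963019 -0.06540648  0.006     ]
```

```bash
sed -i 's/GATE=.*/GATE=np.array([.540,-.0652,.006]); GY=np.radians(-6.9)/' h.py
python3 - <<'E'
from h import *
plan(fromg(-.055,0,.0175),83.1)
c,p=shot("wrist"); print("disc",tog(atz(c,((400+.5)/3-.5+120,(251+.5)/3-.5+170),p[0][2]+.015,p)), tog(p[0]))
E
```

```text
t 6.55 pos [ 0.482  -0.0579  0.0974] jaw 83.45 tilt 0.01 q6 -1.81 w 0.0478 F [ 0.4 -0.3 -0.6] M [-0.002 -0.015  0.041]
shift tool before turn [ 0.0034  0.0739 -0.0003]
ay (deg) 0.35 or -179.65
shift after turn [ 0.0034  0.0739 -0.0003]  residual rotvec [0.   0.35 0.01]
disc [-0.06513338  0.00028504  0.10637148] [-0.05844442  0.00028297  0.09137148]
```

```bash
python3 -m crank '[[[0,0.4,0,0.008,0,0,0],[0,0,0,0,0.03,0,0],[0,0,0,0,0.03,0,0],[0,0,0,0,0.012,0,0],[0,0,0,0,0,0,0]]]'
python3 - <<'E'
from h import *
plan(fromg(-.055,0,.0175),83.1)
E
```

```text
time: 7.22
position: [0.4901, -0.0591, 0.0249]
tool_rot: [-0.706, 0.043, -0.043, 0.706]
ft_force: [-0.5, -0.5, -1.0]
grip_width: 0.0477
t 7.22 pos [ 0.4901 -0.0591  0.0249] jaw 83.01 tilt 0.04 q6 -1.8 w 0.0477 F [-0.5 -0.5 -1. ] M [0.04  0.034 0.018]
shift tool before turn [-0.0048  0.0014 -0.    ]
ay (deg) -0.09 or 179.91
shift after turn [-0.0048  0.0014 -0.    ]  residual rotvec [-0.01 -0.09 -0.03]
```

```bash
python3 -m crank '[[[0,0,0,0,0.002,0,0],[0,0,0,0,0,0,60],[0,0,0,0,0,0,70],[0,0,0,0,0,0,70],[0,0,0,0,-0.03,0,70]]]'
python3 -m crank '[[[0,0,0,0,-0.03,0,70],[0,0,0,-0.03,0,0,30],[0,0,0,-0.04,0,0,0],[0,0,0,0,0,0,0],[0,0,0,0,0,0,0]]]'
python3 - <<'E'
from h import *
plan(fromg(-.115,0,.016),83.1)
shot("wrist","w4.png")
E
```

```text
time: 7.85
position: [0.4886, -0.0586, 0.0523]
tool_rot: [-0.705, 0.045, -0.042, 0.706]
ft_force: [0.4, 1.4, 0.6]
grip_width: 0.0606
time: 8.48
position: [0.4216, -0.051, 0.0836]
tool_rot: [0.706, -0.042, 0.044, -0.706]
ft_force: [0.5, -0.5, 0.2]
grip_width: 0.0285
t 8.47 pos [ 0.4216 -0.051   0.0836] jaw 83.01 tilt 0.13 q6 -1.83 w 0.0285 F [ 0.5 -0.5  0.2] M [-0.011 -0.026 -0.023]
shift tool before turn [0.0041 0.0616 0.0002]
ay (deg) -0.09 or 179.91
shift after turn [0.0043 0.0616 0.0001]  residual rotvec [ 0.03 -0.09  0.13]
```

View pics/w4.png

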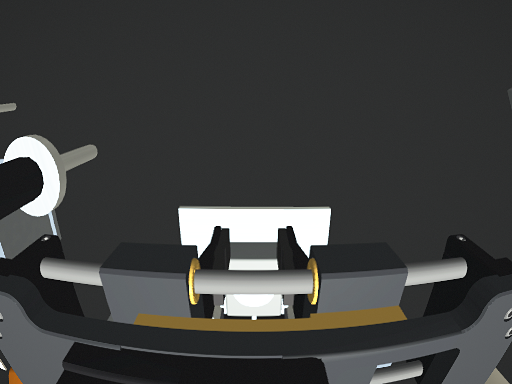

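```bash
python3 -m crank '[[[0,0,0,0,0,0,0],[0,0,0,0,0.03,0,0],[0,0,0,0,0.03,0,0],[0,0,0,0,0,0,0],[0,0,0,0,0,0,0]]]'
python3 - <<'E'
from h import *
plan(fromg(0.028,0,.016),83.1)
shot("wrist","w5.png"); shot("scene","s5.png",4,(150,290,170,330))
E
```

```text
time: 9.15
position: [0.4209, -0.0506, 0.0236]
tool_rot: [0.706, -0.043, 0.043, -0.706]
ft_force: [0.9, 0.7, -1.0]
grip_width: 0.0002
t 9.15 pos [ 0.4209 -0.0506  0.0236] jaw 83.03 tilt 0.03 q6 -1.83 w 0.0002 F [ 0.9  0.7 -1. ] M [ 0.    -0.022  0.001]
shift tool before turn [0.148  0.0017 0.    ]
ay (deg) -0.07 or 179.93
shift after turn [ 0.148   0.0016 -0.0002]  residual rotvec [ 0.01 -0.07  0.03]
```

View pics/s5.png

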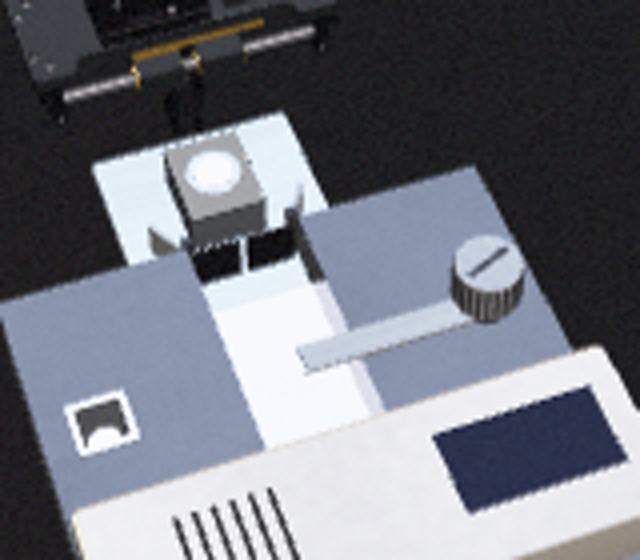

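```bash
python3 -m crank '[[[0,0,0,0.015,0,0,0],[0,0,0,0.015,0,0,0],[0,0,0,0.015,0,0,0],[0,0,0,0.015,0,0,0],[0,0,0,0.015,0,0,0]]]'
python3 - <<'E'
from h import *
plan(fromg(0.028,0,.016),83.1)
shot("wrist","w6.png"); shot("scene","s6.png",4,(150,290,170,330))
E
```

```text
time: 9.88
position: [0.4819, -0.0554, 0.0239]
tool_rot: [-0.703, 0.052, -0.033, 0.708]
ft_force: [-18.5, 1.2, 13.9]
grip_width: 0.0003
t 9.88 pos [ 0.4819 -0.0554  0.0239] jaw 83.11 tilt 1.64 q6 -1.79 w 0.0003 F [-18.5   1.2  13.9] M [ 0.124  2.858 -0.079]
shift tool before turn [ 0.0869 -0.0005 -0.0027]
ay (deg) 0.01 or -179.99
shift after turn [ 0.0868  0.0019 -0.0027]  residual rotvec [-0.28  0.02 -1.61]
```

View pics/s6.png

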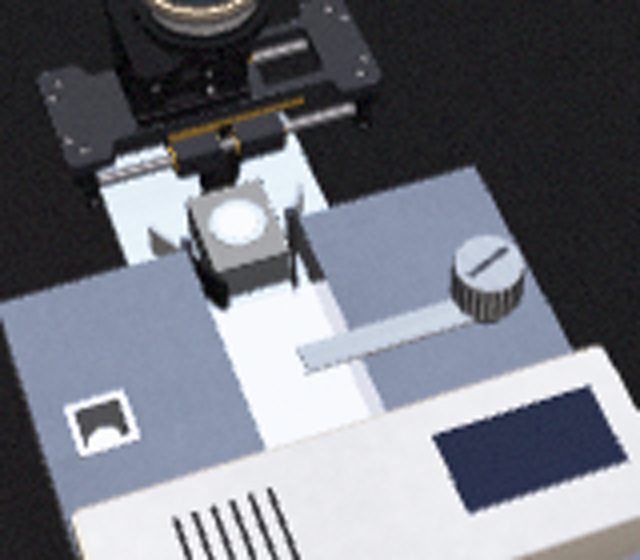

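View pics/w6.png

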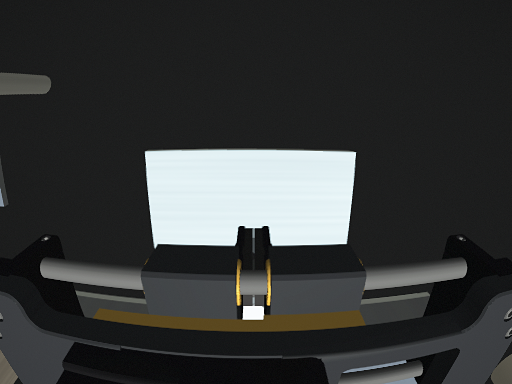

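Run:
```python
from h import *
for i in range(3):
    robot.camera("wrist"); o=robot.get_obs(); print(o["time"],tog(o["position"]).round(4),o["ft_force"].round(1),o["moment"].round(2))
shot("top","t6.png",6,(120,220,220,320)); shot("scene","s6b.png",8,(190,250,210,270))
```

```text
10.025 [-0.0494  0.001   0.0181] [-3.8  0.7  0.1] [0.11 0.78 0.03]
10.075 [-0.0488  0.0008  0.018 ] [-4.9 -0.1  1.1] [ 0.12  0.74 -0.01]
10.125 [-0.0482  0.0007  0.0179] [-4.4  0.5  0.6] [0.11 0.72 0.02]
```

View pics/s6b.png

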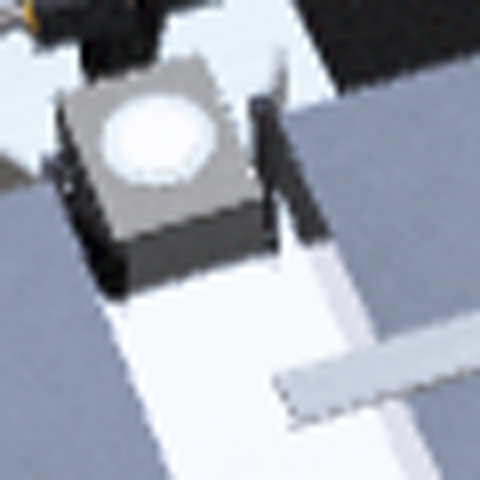

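View pics/t6.png

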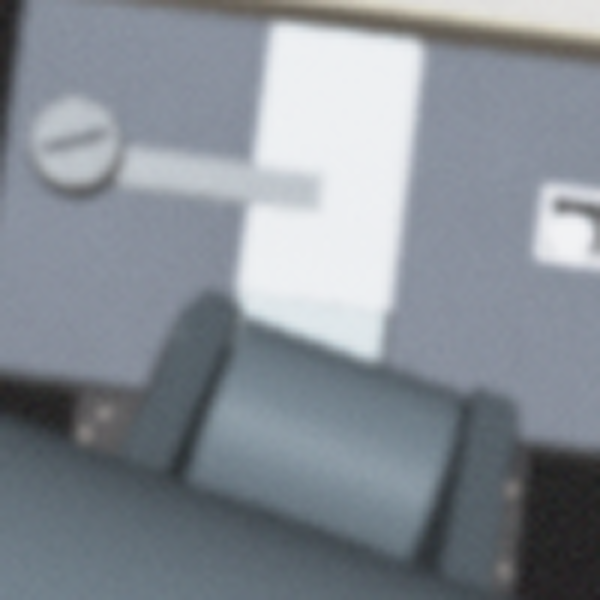

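```bash
python3 -m crank '[[[0,0,0,0.01,0,0,0],[0,0,0,0.01,0,0,0],[0,0,0,0.01,0,0,0],[0,0,0,0.01,0,0,0],[0,0,0,0.005,0,0,0]]]'
python3 - <<'E'
from h import *
plan(fromg(0.028,0,.016),83.1)
shot("scene","s7.png",8,(190,260,200,275))
E
```

```text
time: 10.85
position: [0.5402, -0.0652, 0.0234]
tool_rot: [0.706, -0.043, 0.043, -0.706]
ft_force: [-5.3, 0.3, 3.3]
grip_width: 0.0005
t 10.85 pos [ 0.5402 -0.0652  0.0234] jaw 83.03 tilt 0.01 q6 -1.77 w 0.0005 F [-5.3  0.3  3.3] M [0.112 0.854 0.005]
shift tool before turn [0.0278 0.0014 0.    ]
ay (deg) -0.07 or 179.93
shift after turn [ 0.0278  0.0014 -0.    ]  residual rotvec [ 0.01 -0.07  0.01]
```

View pics/s7.png

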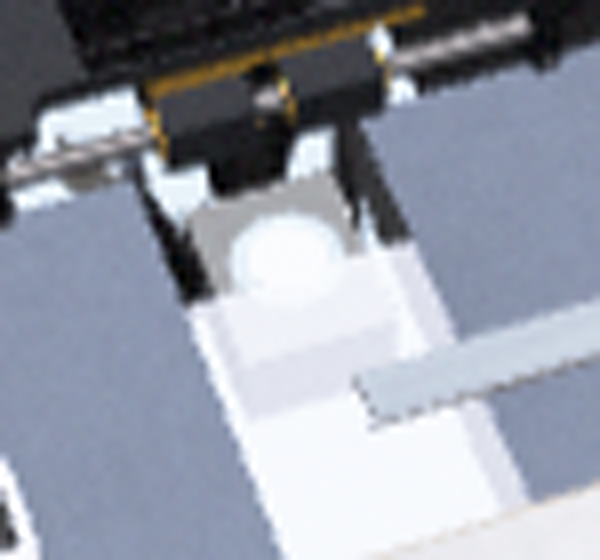

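```bash
python3 -m crank '[[[0,0,0,0.01,0,0,0],[0,0,0,0.01,0,0,0],[0,0,0,0.008,0,0,0],[0,0,0,0,0,0,0],[0,0,0,0,0,0,0]]]'
python3 - <<'E'
from h import *
plan(fromg(0.028,0,.016),83.1)
shot("scene","s8.png",8,(190,260,200,275))
E
```

```text
time: 11.52
position: [0.5696, -0.0691, 0.0236]
tool_rot: [0.706, -0.041, 0.045, -0.705]
ft_force: [3.1, 0.2, -1.3]
grip_width: 0.0001
t 11.53 pos [ 0.5696 -0.0691  0.0236] jaw 83.0 tilt 0.3 q6 -1.76 w 0.0001 F [ 3.1  0.2 -1.3] M [-0.028 -0.55  -0.018]
shift tool before turn [-0.0019  0.0016  0.0003]
ay (deg) -0.1 or 179.9
shift after turn [-0.0019  0.0016  0.0003]  residual rotvec [ 0.04 -0.1   0.3 ]
```

View pics/s8.png

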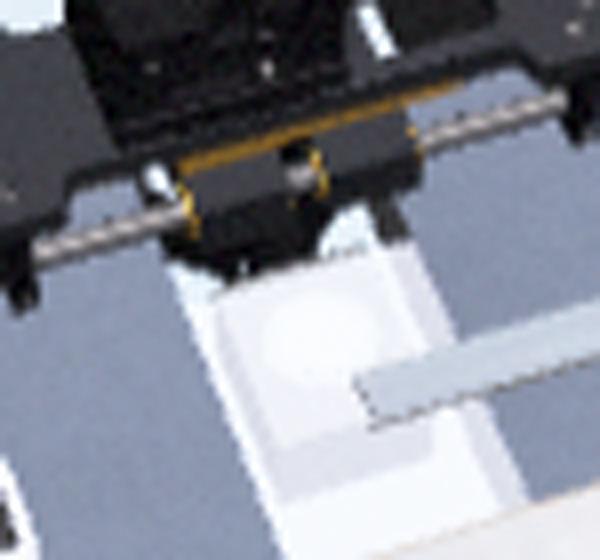

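```bash
python3 -m crank '[[[0,0,0,-0.003,0,0,0],[0,0,0,0,-0.03,0,0],[0,0,0,0,-0.04,0,0],[0,0,0,0,-0.04,0,0],[0,0,0,-0.05,-0.02,0,50]]]'
python3 - <<'E'
from h import *
plan((.3567,.2535,.12),111)
b,_=shot("top"); print(cass(b)[:4])
shot("scene","s9.png",6,(180,290,160,290))
E
```

```text
time: 12.2
position: [0.5185, -0.0636, 0.156]
tool_rot: [0.707, -0.04, 0.046, -0.705]
ft_force: [-1.0, -0.8, -0.1]
grip_width: 0.0047
t 12.2 pos [ 0.5185 -0.0636  0.156 ] jaw 83.04 tilt 0.52 q6 -1.79 w 0.0047 F [-1.  -0.8 -0.1] M [ 0.021  0.069 -0.005]
shift tool before turn [-0.1993  0.0336  0.2952]
ay (deg) -27.96 or 152.04
shift after turn [-0.0374  0.036   0.354 ]  residual rotvec [  0.24 -27.96   0.46]
[(0.3569, -0.1963, 0.061, 0.056, -20.8), (0.3568, 0.2538, 0.064, 0.052, 20.7), (0.5793, 0.3567, 0.064, 0.052, -19.1), (0.6089, -0.3682, 0.092, 0.059, -66.3)]
```

View pics/s9.png

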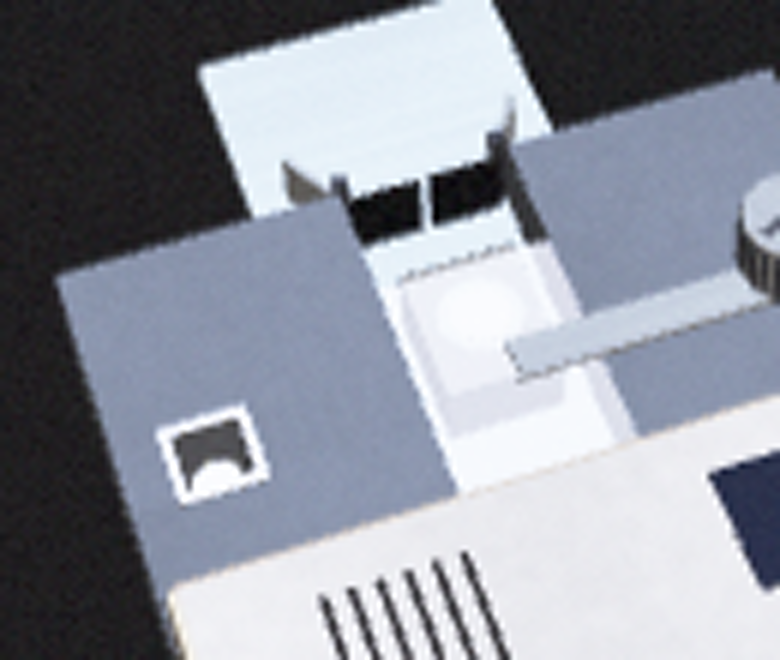

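```bash
python3 -m crank '[[[0,-9.3,0,0,0,0,100],[0,-9.3,0,0,0,0,100],[0,-9.4,0,0,0,0,100],[0,0,0,-0.005,0,0.05,100],[0,0,0,-0.005,0,0.05,100]]]' 30
python3 -m crank '[[[0,0,0,-0.005,0,0.05,100],[0,0,0,-0.005,0,0.05,100],[0,0,0,-0.005,0,0.05,100],[0,0,0,-0.005,0.01,0.05,100],[0,0,0,-0.005,0.02,0.05,100]]]'
python3 -m crank '[[[0,0,0,0,0,0,100],[0,0,0,0,0,0,100],[0,0,0,0,0,0,100],[0,0,0,0,0,0,100],[0,0,0,0,0,0,100]]]'
python3 - <<'E'
from h import *
b,_=shot("top"); print(cass(b)[:4])
plan((.3567,.2535,.014),111)
shot("wrist","w10.png")
E
```

```text
time: 12.92
position: [0.4685, 0.0283, 0.1529]
tool_rot: [-0.695, -0.128, 0.129, 0.696]
ft_force: [-0.1, 0.3, -1.1]
grip_width: 0.0604
time: 13.55
position: [0.356, 0.2535, 0.1234]
tool_rot: [-0.695, -0.129, 0.128, 0.695]
ft_force: [1.3, 0.4, -0.8]
grip_width: 0.0867
time: 14.18
position: [0.3571, 0.2515, 0.1235]
tool_rot: [-0.695, -0.129, 0.128, 0.695]
ft_force: [-0.0, -0.6, 0.3]
grip_width: 0.087
[(0.3569, -0.1963, 0.061, 0.056, -20.8), (0.3714, 0.2349, 0.079, 0.068, 22.9), (0.5794, 0.3566, 0.064, 0.052, -19.1), (0.6107, -0.3671, 0.092, 0.059, -58.9)]
t 14.22 pos [0.3569 0.2516 0.1235] jaw 110.95 tilt 0.02 q6 -1.58 w 0.087 F [-0.9 -0.1 -0.7] M [ 0.072  0.018 -0.026]
shift tool before turn [0.0004 0.1095 0.0019]
ay (deg) -0.05 or 179.95
shift after turn [0.0004 0.1095 0.0018]  residual rotvec [ 0.   -0.05  0.02]
```

View pics/w10.png

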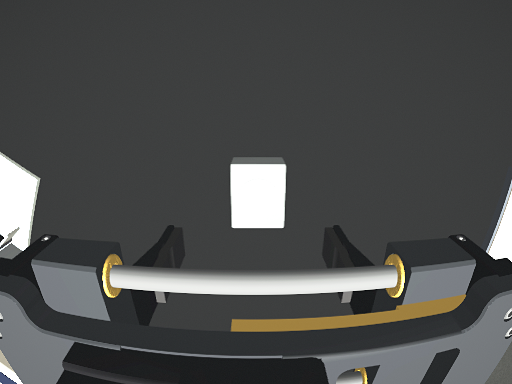

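Run:
```python
from h import *
c,p=shot("wrist")
P=[atz(c,q,.032,p) for q in ((164,231),(164,286),(228,231),(228,286))]
C=np.mean(P,0); print(np.round(P,4),C,np.linalg.norm(P[0]-P[1]),np.linalg.norm(P[0]-P[2]))
R=Rn.from_quat(p[1]).as_matrix(); print((R.T@(C-p[0])).round(4))
b,_=shot("top","t11.png",6,(200,300,110,210))
plan((.3567,.2535,.014),111)
```

```text
[[0.3341 0.2234 0.032 ]
 [0.3174 0.2668 0.032 ]
 [0.3898 0.2433 0.032 ]
 [0.372  0.2899 0.032 ]] [0.35334789 0.25584414 0.032     ] 0.04646861074210543 0.05910187345666203
[-0.0018  0.0914  0.0051]
t 14.38 pos [0.3566 0.2519 0.1234] jaw 110.99 tilt 0.01 q6 -1.58 w 0.087 F [-0.3 -0.7 -0.2] M [0.113 0.033 0.067]
shift tool before turn [0.0006 0.1094 0.0015]
ay (deg) -0.01 or 179.99
shift after turn [0.0006 0.1094 0.0015]  residual rotvec [-0.   -0.01  0.01]
```

View pics/t11.png

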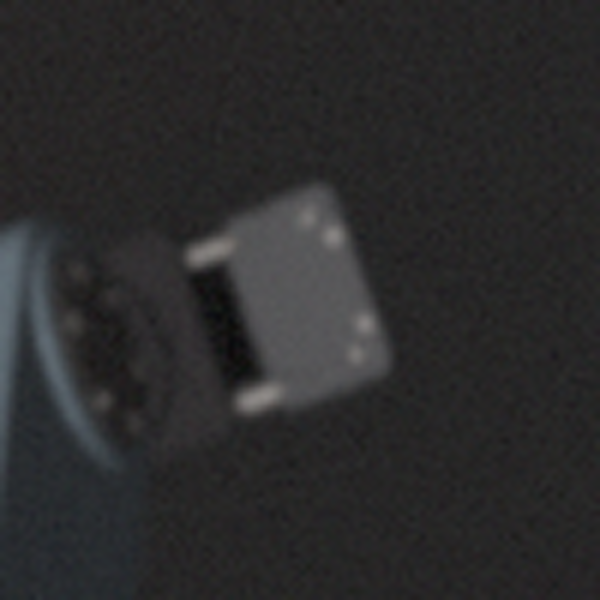

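```bash
python3 -m crank '[[[0,0,0,-0.001,0.03,0.003,100],[0,0,0,0,0.04,0,100],[0,0,0,0,0.028,0,100],[0,0,0,0,0.01,0,100],[0,0,0,0,0,0,100]]]' 30
python3 -m crank '[[[0,0,0,0,0,0,0],[0,0,0,0,0,0,0],[0,0,0,0,0,0,0],[0,0,0,0,0,0,0],[0,0,0,0,0,0,0]]]'
python3 -m crank '[[[0,0,0,0,0,0,0],[0,0,0,0,-0.03,0,0],[0,0,0,0,-0.04,0,0],[0,0,0,0,-0.01,0,0],[0,0,0,0,0,0,0]]]'
python3 - <<'E'
from h import *
plan(fromg(-.06,0,.09),83.1)
b,_=shot("top"); print(cass(b)[:4])
E
```

```text
time: 15.0
position: [0.3544, 0.2545, 0.015]
tool_rot: [0.695, 0.129, -0.129, -0.695]
ft_force: [0.4, 0.2, -0.7]
grip_width: 0.087
time: 15.62
position: [0.3546, 0.2546, 0.0155]
tool_rot: [-0.695, -0.129, 0.129, 0.695]
ft_force: [0.1, -0.0, 2.6]
grip_width: 0.0481
time: 16.25
position: [0.3546, 0.2546, 0.0954]
tool_rot: [-0.695, -0.129, 0.129, 0.695]
ft_force: [-0.1, 0.4, -2.0]
grip_width: 0.0476
t 16.25 pos [0.3546 0.2546 0.0954] jaw 111.02 tilt 0.05 q6 -1.57 w 0.0476 F [-0.1  0.4 -2. ] M [ 0.034  0.028 -0.002]
shift tool before turn [ 0.0054 -0.0006 -0.3369]
ay (deg) 27.92 or -152.08
shift after turn [ 0.1625 -0.0006 -0.2952]  residual rotvec [-1.000e-02  2.792e+01  5.000e-02]
[(0.3564, -0.1962, 0.062, 0.056, -20.8), (0.3738, 0.2223, 0.081, 0.046, 19.8), (0.5794, 0.3566, 0.064, 0.052, -19.1), (0.6116, -0.3652, 0.088, 0.06, -45.3)]
```

```bash
python3 -m crank '[[[0,0,0,0.03,0,-0.05,0],[0,9.3,0,0,0,0,0],[0,9.3,0,0,0,0,0],[0,9.3,0,0,0,0,0],[0,0,0,0.025,0,-0.05,0]]]'
python3 - <<'E'
from h import *
plan(fromg(-.06,0,.09),83.1)
E
```

```text
time: 16.92
position: [0.4176, 0.1676, 0.0937]
tool_rot: [0.706, -0.042, 0.039, -0.706]
ft_force: [1.2, 0.6, -1.0]
grip_width: 0.0479
t 16.93 pos [0.4176 0.1676 0.0937] jaw 83.42 tilt 0.19 q6 -1.32 w 0.0479 F [ 1.2  0.6 -1. ] M [ 0.032 -0.044 -0.01 ]
shift tool before turn [ 0.0883 -0.0025 -0.2169]
ay (deg) 0.32 or -179.68
shift after turn [ 0.0895 -0.0023 -0.2164]  residual rotvec [ 0.02  0.32 -0.19]
```

```bash
python3 -m crank '[[[0,0,0,0.02,0,-0.05,0],[0,0,0,0.02,0,-0.05,0],[0,0,0,0.02,0,-0.05,0],[0,0,0,0.02,0,-0.05,0],[0,0,0,0.008,0,-0.015,0]]]'
python3 -m crank '[[[0,0,0,0,0,0,0],[0,0,0,0,0,0,0],[0,0,0,0,0,0,0],[0,0,0,0,0,0,0],[0,0,0,0,0,0,0]]]'
python3 - <<'E'
from h import *
plan(fromg(-.055,0,.0155),83.1)
c,p=shot("wrist","w12.png")
E
```

```text
time: 17.55
position: [0.4815, -0.0609, 0.0938]
tool_rot: [-0.706, 0.044, -0.044, 0.706]
ft_force: [-0.2, -0.2, -1.3]
grip_width: 0.0478
time: 18.18
position: [0.4809, -0.0574, 0.0955]
tool_rot: [0.706, -0.042, 0.042, -0.706]
ft_force: [0.2, 0.7, -2.1]
grip_width: 0.0479
t 18.18 pos [ 0.4809 -0.0574  0.0955] jaw 83.18 tilt 0.01 q6 -1.8 w 0.0479 F [ 0.2  0.7 -2.1] M [ 0.019  0.075 -0.002]
shift tool before turn [ 0.0046  0.074  -0.0007]
ay (deg) 0.08 or -179.92
shift after turn [ 0.0047  0.074  -0.0007]  residual rotvec [0.   0.08 0.01]
```

View pics/w12.png

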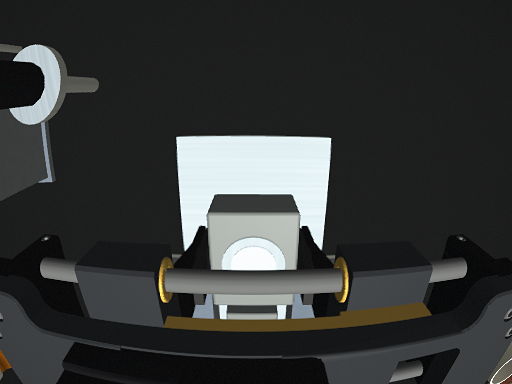

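```bash
python3 -m crank '[[[0,0,0,0.003,0.03,-0.001,0],[0,0,0,0,0.03,0,0],[0,0,0,0,0.012,0,0],[0,0,0,0,0,0,0],[0,0,0,0,0.001,0,0]]]'
python3 -m crank '[[[0,0,0,0,0,0,0],[0,0,0,0,0,0,60],[0,0,0,0,0,0,70],[0,0,0,0,0,0,70],[0,0,0,0,0,0,70]]]'
python3 -m crank '[[[0,0,0,0,-0.03,0,70],[0,0,0,0,-0.03,0,70],[0,0,0,-0.03,0,0,30],[0,0,0,-0.036,0,0,0],[0,0,0,0,0,0,0]]]'
python3 -m crank '[[[0,0,0,0,0,0,0],[0,0,0,0,0.03,0,0],[0,0,0,0,0.03,0,0],[0,0,0,0,0,0,0],[0,0,0,0,0,0,0]]]'
python3 - <<'E'
from h import *
plan(fromg(.028,0,.016),83.1)
shot("scene","s13.png",4,(150,290,170,330))
E
```

```text
time: 18.85
position: [0.4843, -0.0595, 0.023]
tool_rot: [0.706, -0.042, 0.043, -0.706]
ft_force: [0.1, 0.9, -1.1]
grip_width: 0.0477
time: 19.48
position: [0.4838, -0.0594, 0.0224]
tool_rot: [0.706, -0.042, 0.042, -0.706]
ft_force: [-0.0, 0.0, 0.3]
grip_width: 0.0603
time: 20.1
position: [0.4143, -0.0501, 0.0823]
tool_rot: [-0.705, 0.044, -0.041, 0.706]
ft_force: [0.7, -1.0, 0.0]
grip_width: 0.0392
time: 20.72
position: [0.4191, -0.0517, 0.0226]
tool_rot: [0.706, -0.042, 0.043, -0.706]
ft_force: [-0.2, 0.2, 0.6]
grip_width: 0.001
t 20.73 pos [ 0.4191 -0.0517  0.0226] jaw 83.13 tilt 0.06 q6 -1.84 w 0.001 F [-0.2  0.2  0.6] M [-0.041 -0.    -0.026]
shift tool before turn [0.1496 0.0008 0.0011]
ay (deg) 0.03 or -179.97
shift after turn [0.1496 0.0006 0.0012]  residual rotvec [0.02 0.03 0.06]
```

View pics/s13.png

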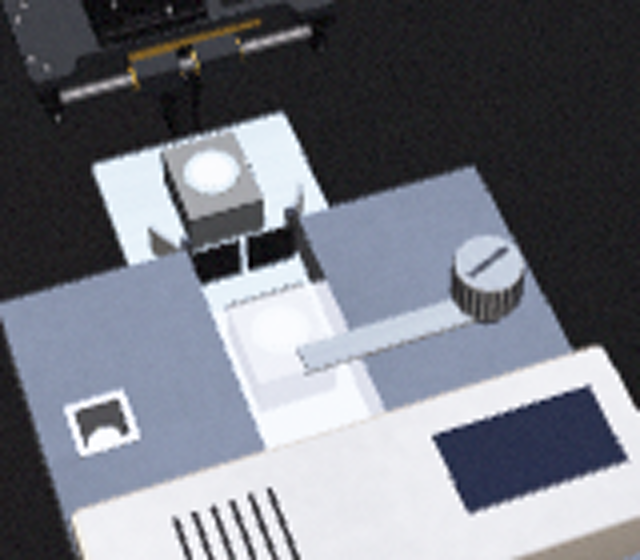

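```bash
python3 -m crank '[[[0,0,0,0.012,0,0,0],[0,0,0,0.012,0,0,0],[0,0,0,0.01,0,0,0],[0,0,0,0.01,0,0,0],[0,0,0,0.01,0,0,0]]]'
python3 -m crank '[[[0,0,0,0.01,0,0,0],[0,0,0,0.01,0,0,0],[0,0,0,0.01,0,0,0],[0,0,0,0.01,0,0,0],[0,0,0,0.01,0,0,0]]]'
python3 - <<'E'
from h import *
plan(fromg(.028,0,.016),83.1)
shot("scene","s14.png",4,(150,290,170,330))
E
```

```text
time: 21.4
position: [0.47, -0.0572, 0.0222]
tool_rot: [-0.705, 0.044, -0.04, 0.706]
ft_force: [-10.8, -0.7, 7.9]
grip_width: 0.0004
time: 22.02
position: [0.5216, -0.0638, 0.022]
tool_rot: [-0.706, 0.043, -0.042, 0.706]
ft_force: [-2.2, -0.4, -0.9]
grip_width: 0.0004
t 22.02 pos [ 0.5216 -0.0638  0.022 ] jaw 83.12 tilt 0.09 q6 -1.79 w 0.0004 F [-2.2 -0.4 -0.9] M [ 0.141  0.46  -0.022]
shift tool before turn [ 0.0465 -0.0001  0.0008]
ay (deg) 0.02 or -179.98
shift after turn [ 0.0465 -0.      0.0008]  residual rotvec [-0.02  0.02 -0.08]
```

View pics/s14.png

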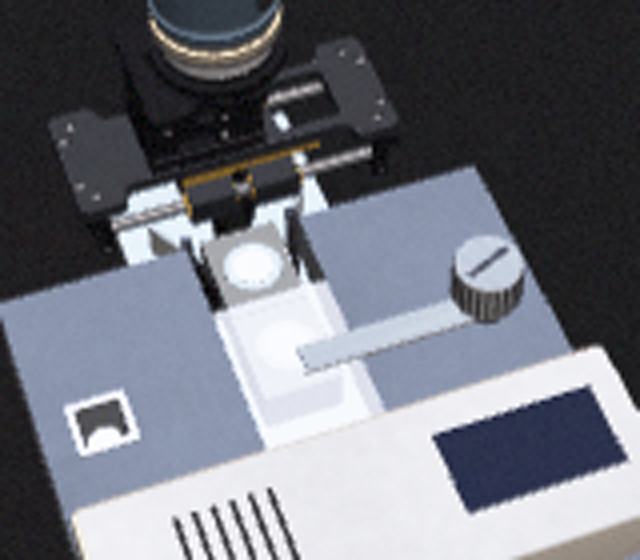

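```bash
python3 -m crank '[[[0,0,0,0.01,0,0,0],[0,0,0,0.01,0,0,0],[0,0,0,0.01,0,0,0],[0,0,0,0.01,0,0,0],[0,0,0,0.006,0,0,0]]]'
python3 - <<'E'
from h import *
plan(fromg(.028,0,.016),83.1)
E
```

```text
time: 22.7
position: [0.5682, -0.0697, 0.0225]
tool_rot: [0.706, -0.042, 0.043, -0.706]
ft_force: [-3.2, 0.3, 1.6]
grip_width: 0.0007
t 22.7 pos [ 0.5682 -0.0697  0.0225] jaw 83.13 tilt 0.06 q6 -1.77 w 0.0007 F [-3.2  0.3  1.6] M [ 0.063  0.654 -0.022]
shift tool before turn [-0.0006  0.0005  0.0011]
ay (deg) 0.03 or -179.97
shift after turn [-0.0006  0.0005  0.0011]  residual rotvec [0.02 0.03 0.06]
```

```bash
python3 -m crank '[[[0,0,0,-0.002,0,0,0],[0,0,0,0,-0.03,0,0],[0,0,0,0,-0.04,0,0],[0,0,0,0,-0.04,0,0],[0,0,0,-0.05,-0.02,0,50]]]'
python3 - <<'E'
from h import *
b,_=shot("top"); print(cass(b)[:4])
plan((.5794,.3566,.12),70.8)
shot("scene","s15.png",6,(180,290,160,290))
E
```

```text
time: 23.32
position: [0.5213, -0.0654, 0.1556]
tool_rot: [0.707, -0.038, 0.047, -0.704]
ft_force: [-0.7, -0.6, -0.0]
grip_width: 0.0045
[(0.3564, -0.1962, 0.062, 0.056, -20.8), (0.5792, 0.3567, 0.064, 0.053, -18.0), (0.6089, -0.3682, 0.092, 0.059, -66.3), (0.7203, -0.3689, 0.088, 0.061, -45.0)]
t 23.38 pos [ 0.5095 -0.0616  0.1553] jaw 83.17 tilt 0.18 q6 -1.79 w 0.0082 F [-6.8  1.7  0.1] M [ 0.077  0.378 -0.025]
shift tool before turn [0.0198 0.0353 0.4236]
ay (deg) 12.37 or -167.63
shift after turn [-0.0715  0.0353  0.418 ]  residual rotvec [ 0.02 12.37 -0.18]
```

View pics/s15.png

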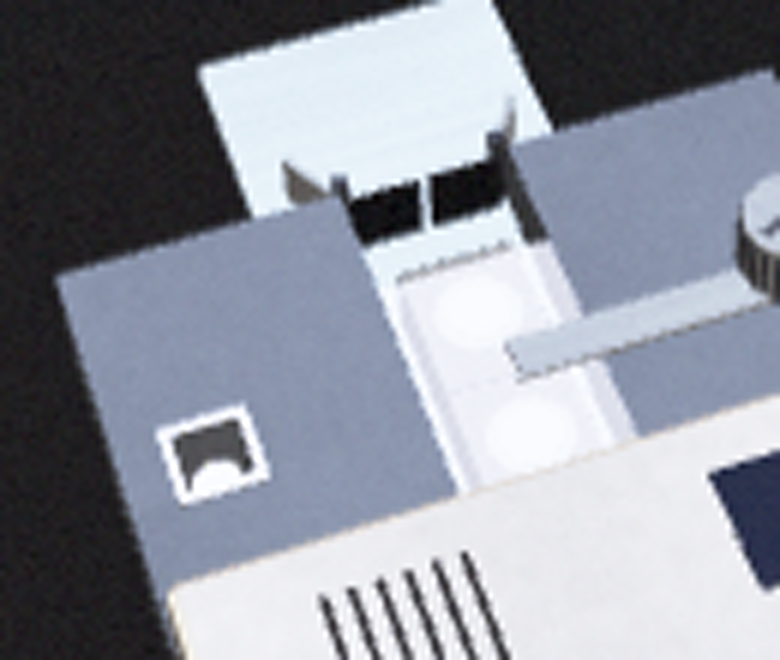

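Two cassettes are in and the flaps are shut. Now the third.

```bash
python3 -m crank '[[[0,6.2,0,0,0,0,100],[0,6.2,0,0,0,0,100],[0,0,0,-0.008,0,0.05,100],[0,0,0,-0.008,0,0.05,100],[0,0,0,-0.008,0,0.05,100]]]' 30
python3 -m crank '[[[0,0,0,-0.008,0,0.05,100],[0,0,0,-0.008,0,0.05,100],[0,0,0,-0.008,0,0.05,100],[0,0,0,-0.008,0.01,0.05,100],[0,0,0,-0.008,0.02,0.05,100]]]'
python3 -m crank '[[[0,0,0,0,0,0.018,100],[0,0,0,0,0,0,100],[0,0,0,0,0,0,100],[0,0,0,0,0,0,100],[0,0,0,0,0,0,100]]]'
python3 - <<'E'
from h import *
plan((.5794,.3566,.0155),70.8)
shot("wrist","w16.png");shot("scene","s16.png",4,(110,230,310,430))
E
```

```text
time: 24.05
position: [0.5438, 0.0875, 0.1525]
tool_rot: [-0.697, 0.118, -0.12, 0.697]
ft_force: [0.1, -0.8, 0.8]
grip_width: 0.0605
time: 24.68
position: [0.5891, 0.3378, 0.1231]
tool_rot: [-0.696, 0.117, -0.12, 0.698]
ft_force: [0.6, 1.0, 0.4]
grip_width: 0.0868
time: 25.3
position: [0.5934, 0.3516, 0.1227]
tool_rot: [-0.697, 0.119, -0.119, 0.697]
ft_force: [-0.1, 0.6, 0.2]
grip_width: 0.0871
t 25.3 pos [0.5934 0.3516 0.1227] jaw 70.65 tilt 0.02 q6 -0.86 w 0.0871 F [-0.1  0.6  0.2] M [-0.011 -0.045 -0.023]
shift tool before turn [-1.490e-02  1.072e-01  1.000e-04]
ay (deg) -0.15 or 179.85
shift after turn [-0.0148  0.1072  0.0002]  residual rotvec [-0.01 -0.15  0.02]
```

View pics/w16.png

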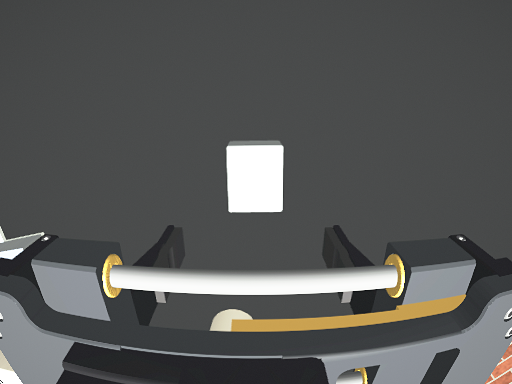

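```bash
python3 -m crank '[[[0,0,0,-0.015,0.03,0,100],[0,0,0,0,0.04,0,100],[0,0,0,0,0.028,0,100],[0,0,0,0,0.009,0,100],[0,0,0,0,0,0,100]]]' 30
python3 -m crank '[[[0,0,0,0,0,0,0],[0,0,0,0,0,0,0],[0,0,0,0,0,0,0],[0,0,0,0,0,0,0],[0,0,0,0,0,0,0]]]'
python3 -m crank '[[[0,0,0,0,0,0,0],[0,0,0,0,-0.03,0,0],[0,0,0,0,-0.04,0,0],[0,0,0,0,-0.01,0,0],[0,-6,0,0,0,0,0]]]'
python3 - <<'E'
from h import *
plan(fromg(-.06,0,.09),83.1)
E
```

```text
time: 26.02
position: [0.579, 0.3573, 0.0152]
tool_rot: [0.697, -0.119, 0.118, -0.697]
ft_force: [0.5, 0.8, 0.2]
grip_width: 0.087
time: 26.65
position: [0.579, 0.3575, 0.0155]
tool_rot: [-0.697, 0.118, -0.118, 0.697]
ft_force: [0.2, 0.9, 1.3]
grip_width: 0.0476
time: 27.28
position: [0.5792, 0.3575, 0.0958]
tool_rot: [-0.702, 0.08, -0.081, 0.703]
ft_force: [-0.4, -0.2, -1.3]
grip_width: 0.0476
t 27.27 pos [0.5792 0.3575 0.0958] jaw 76.89 tilt 0.07 q6 -0.95 w 0.0476 F [-0.4 -0.2 -1.3] M [0.05  0.033 0.055]
shift tool before turn [-0.0019 -0.0005 -0.4271]
ay (deg) -6.21 or 173.79
shift after turn [-4.810e-02 -2.000e-04 -4.244e-01]  residual rotvec [-0.03 -6.21  0.06]
```

```bash
python3 -m crank '[[[0,-6.3,0,0,0,0,0],[0,0,0,-0.01,0,-0.05,0],[0,0,0,-0.01,0,-0.05,0],[0,0,0,-0.01,0,-0.05,0],[0,0,0,-0.008,0,-0.05,0]]]'
python3 -m crank '[[[0,0,0,-0.005,0,-0.05,0],[0,0,0,-0.005,0,-0.05,0],[0,0,0,0,0,-0.05,0],[0,0,0,0,0,-0.05,0],[0,0,0,0,0,-0.024,0]]]'
python3 -m crank '[[[0,0,0,0,0,0,0],[0,0,0,0,0,0,0],[0,0,0,0,0,0,0],[0,0,0,0,0,0,0],[0,0,0,0,0,0,0]]]'
python3 - <<'E'
from h import *
plan(fromg(-.056,0,.016),83.1)
c,p=shot("wrist","w17.png")
E
```

```text
time: 27.9
position: [0.5154, 0.1621, 0.0943]
tool_rot: [0.706, -0.044, 0.042, -0.706]
ft_force: [0.8, -0.4, -1.3]
grip_width: 0.0478
time: 28.52
position: [0.479, -0.0598, 0.0945]
tool_rot: [-0.706, 0.044, -0.044, 0.706]
ft_force: [-0.1, 0.8, -1.3]
grip_width: 0.0478
time: 29.15
position: [0.4798, -0.057, 0.0953]
tool_rot: [-0.706, 0.043, -0.043, 0.706]
ft_force: [-0.6, -0.3, 0.2]
grip_width: 0.0477
t 29.15 pos [ 0.4798 -0.057   0.0953] jaw 83.08 tilt 0.0 q6 -1.8 w 0.0477 F [-0.6 -0.3  0.2] M [ 0.001 -0.021 -0.005]
shift tool before turn [ 0.0047  0.0733 -0.001 ]
ay (deg) -0.02 or 179.98
shift after turn [ 0.0047  0.0733 -0.001 ]  residual rotvec [-0.   -0.02  0.  ]
```

View pics/w17.png

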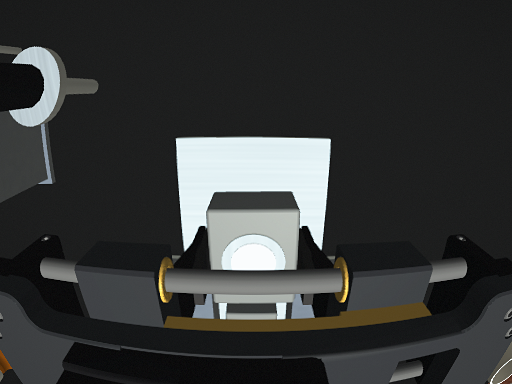

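```bash
python3 -m crank '[[[0,0,0,0.004,0.03,-0.001,0],[0,0,0,0,0.03,0,0],[0,0,0,0,0.012,0,0],[0,0,0,0,0,0,0],[0,0,0,0,0.001,0,0]]]'
python3 -m crank '[[[0,0,0,0,0,0,0],[0,0,0,0,0,0,60],[0,0,0,0,0,0,70],[0,0,0,0,0,0,70],[0,0,0,0,0,0,70]]]'
python3 -m crank '[[[0,0,0,0,-0.03,0,70],[0,0,0,0,-0.03,0,70],[0,0,0,-0.03,0,0,30],[0,0,0,-0.036,0,0,0],[0,0,0,0,0,0,0]]]'
python3 -m crank '[[[0,0,0,0,0,0,0],[0,0,0,0,0.03,0,0],[0,0,0,0,0.03,0,0],[0,0,0,0,0,0,0],[0,0,0,0,0,0,0]]]'
python3 - <<'E'
from h import *
plan(fromg(.028,0,.016),83.1)
shot("scene","s18.png",4,(150,290,170,330))
E
```

```text
time: 29.82
position: [0.4842, -0.0592, 0.023]
tool_rot: [0.706, -0.043, 0.043, -0.706]
ft_force: [0.7, 0.0, -0.8]
grip_width: 0.0478
time: 30.45
position: [0.4837, -0.059, 0.0224]
tool_rot: [0.706, -0.043, 0.043, -0.706]
ft_force: [0.4, -0.1, 0.1]
grip_width: 0.0603
time: 31.08
position: [0.4142, -0.0496, 0.0823]
tool_rot: [-0.705, 0.045, -0.041, 0.706]
ft_force: [0.7, 0.0, 0.9]
grip_width: 0.0386
time: 31.7
position: [0.4191, -0.0513, 0.0226]
tool_rot: [0.706, -0.043, 0.043, -0.706]
ft_force: [0.3, 0.6, 0.7]
grip_width: 0.0006
t 31.7 pos [ 0.4191 -0.0513  0.0226] jaw 83.03 tilt 0.07 q6 -1.84 w 0.0006 F [0.3 0.6 0.7] M [0.056 0.009 0.005]
shift tool before turn [0.1497 0.0008 0.0009]
ay (deg) -0.07 or 179.93
shift after turn [0.1497 0.0006 0.0007]  residual rotvec [ 0.02 -0.07  0.06]
```

View pics/s18.png

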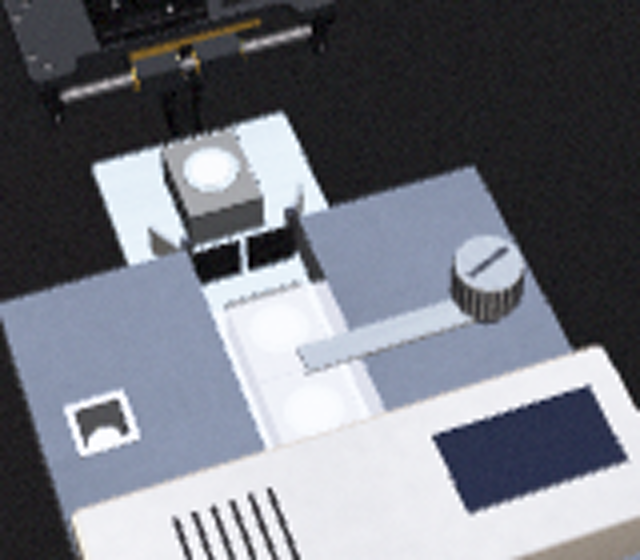

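```bash
python3 -m crank '[[[0,0,0,0.012,0,0,0],[0,0,0,0.012,0,0,0],[0,0,0,0.01,0,0,0],[0,0,0,0.01,0,0,0],[0,0,0,0.01,0,0,0]]]'
python3 -m crank '[[[0,0,0,0.01,0,0,0],[0,0,0,0.01,0,0,0],[0,0,0,0.01,0,0,0],[0,0,0,0.01,0,0,0],[0,0,0,0.01,0,0,0]]]'
python3 - <<'E'
from h import *
plan(fromg(.028,0,.016),83.1)
shot("scene","s19.png",4,(150,290,170,330))
E
```

```text
time: 32.38
position: [0.47, -0.0569, 0.0223]
tool_rot: [-0.705, 0.045, -0.041, 0.706]
ft_force: [-10.8, -0.5, 6.4]
grip_width: 0.0004
time: 33.0
position: [0.521, -0.0634, 0.0219]
tool_rot: [-0.706, 0.044, -0.042, 0.706]
ft_force: [-3.1, 1.1, -0.9]
grip_width: 0.0005
t 33.0 pos [ 0.521  -0.0634  0.0219] jaw 83.03 tilt 0.15 q6 -1.78 w 0.0005 F [-3.1  1.1 -0.9] M [0.193 0.592 0.014]
shift tool before turn [ 0.0471 -0.0002  0.0005]
ay (deg) -0.07 or 179.93
shift after turn [ 0.0471 -0.0001  0.0005]  residual rotvec [-0.03 -0.07 -0.15]
```

View pics/s19.png

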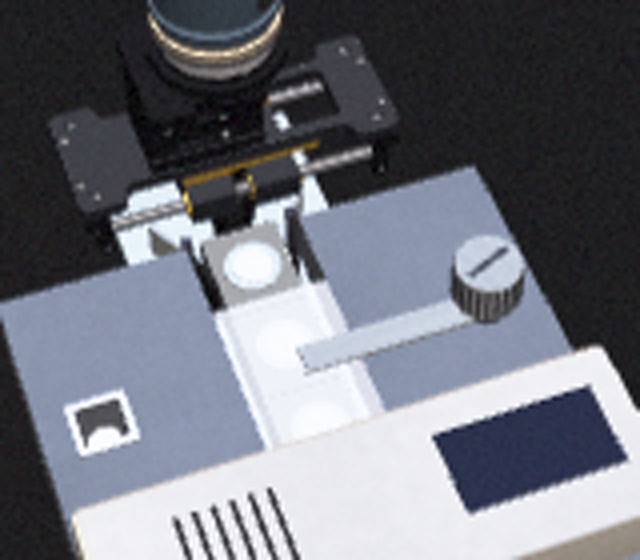

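```bash
python3 -m crank '[[[0,0,0,0.01,0,0,0],[0,0,0,0.01,0,0,0],[0,0,0,0.01,0,0,0],[0,0,0,0.01,0,0,0],[0,0,0,0.007,0,0,0]]]'
python3 -m crank '[[[0,0,0,-0.002,0,0,0],[0,0,0,0,-0.03,0,0],[0,0,0,0,-0.04,0,0],[0,0,0,0,-0.04,0,0],[0,0,0,-0.05,-0.02,0,50]]]'
python3 - <<'E'
from h import *
plan((.6545,.036,.13),83.1)
b,_=shot("top","t20.png",5,(70,240,205,345))
shot("scene","s20.png",6,(180,290,160,290))
E
```

```text
time: 33.67
position: [0.5693, -0.0696, 0.0225]
tool_rot: [0.706, -0.043, 0.043, -0.706]
ft_force: [-3.2, 0.2, -1.2]
grip_width: 0.0005
time: 34.3
position: [0.5225, -0.0654, 0.1558]
tool_rot: [0.707, -0.038, 0.048, -0.704]
ft_force: [0.4, 0.3, 0.6]
grip_width: 0.0052
t 34.3 pos [ 0.5225 -0.0654  0.1558] jaw 83.04 tilt 0.86 q6 -1.79 w 0.0052 F [0.4 0.3 0.6] M [ 0.045  0.022 -0.   ]
shift tool before turn [0.1184 0.0271 0.1167]
ay (deg) -0.06 or 179.94
shift after turn [0.1189 0.0258 0.1165]  residual rotvec [ 0.19 -0.06  0.84]
```

View pics/s20.png

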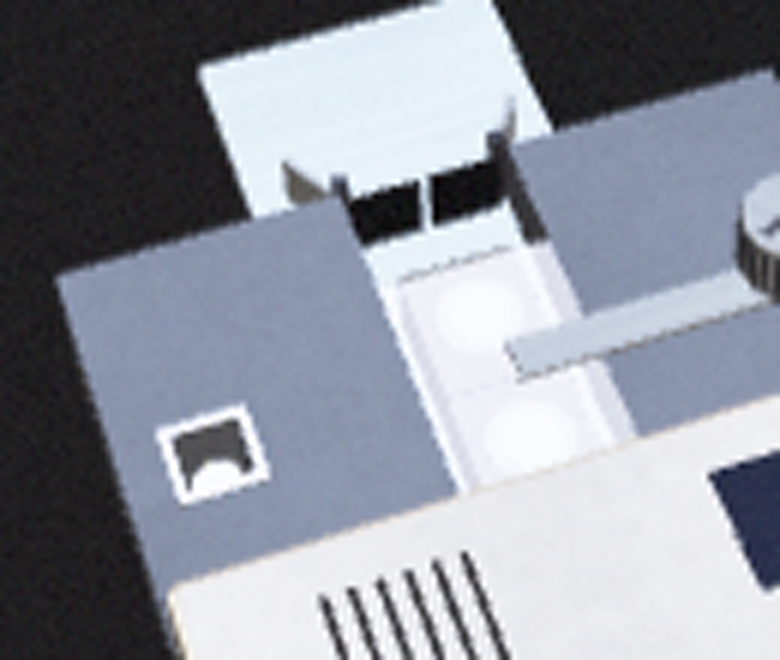

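View pics/t20.png

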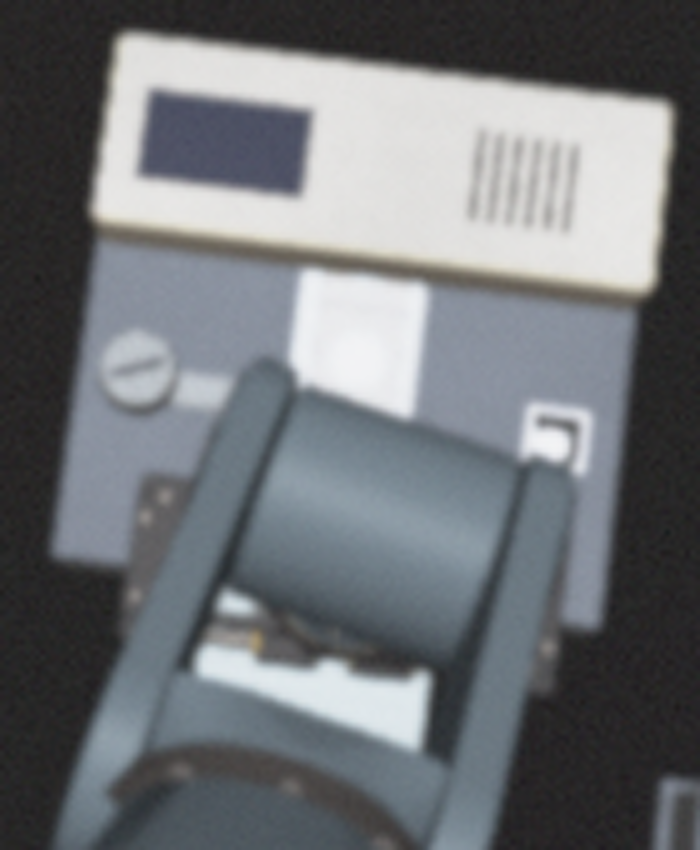

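```bash
python3 -m crank '[[[0,0,0,0,0,0,100],[0,0,0,0.05,0,0.05,100],[0,0,0,0.05,0,0.05,100],[0,0,0,0.018,0,0.016,100],[0,-10,0,0,0,0,100]]]' 12
python3 -m crank '[[[0,-10,0,0,0,0,100],[0,-10,0,0,0,0,100],[0,-10,0,0,0,0,100],[0,-10,0,0,0,0,100],[0,0,0,0,0,0,100]]]'
python3 -m crank '[[[0,0,0,0,0,0,100],[0,0,0,0,0,0,100],[0,0,0,0,0,0,100],[0,0,0,0,0,0,100],[0,0,0,0,0,0,100]]]'
python3 - <<'E'
from h import *
plan((.6545,.036,.13))
print(robot.get_obs()["q"].round(3))
c,p=shot("wrist","w21.png")
E
```

```text
time: 35.02
position: [0.6382, 0.029, 0.1515]
tool_rot: [0.707, 0.022, -0.02, -0.707]
ft_force: [0.3, 0.5, 0.8]
grip_width: 0.0601
time: 35.65
position: [0.6359, 0.0275, 0.1516]
tool_rot: [0.658, 0.259, -0.258, -0.658]
ft_force: [-0.1, -0.3, -0.4]
grip_width: 0.0868
time: 36.28
position: [0.6347, 0.0276, 0.1524]
tool_rot: [0.658, 0.259, -0.259, -0.658]
ft_force: [-0.5, 0.2, 0.2]
grip_width: 0.0871
t 36.27 pos [0.6347 0.0276 0.1524] jaw 133.01 tilt 0.01 q6 -2.45 w 0.0871 F [-0.5  0.2  0.2] M [0.076 0.008 0.024]
shift tool before turn [ 0.0202  0.0224 -0.0074]
[-0.132  0.632  1.476  0.     1.033 -2.454]
```

View pics/w21.png

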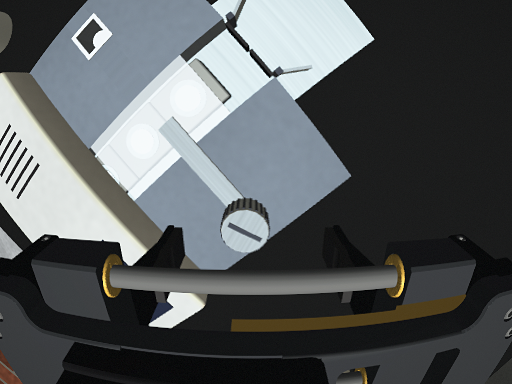

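Run:
```python
from h import *
c,p=shot("wrist","w22.png",6,(185,265,200,300))
print(p[0])
for at in ((231,245),(229,245)): print(atz(c,at,.087,p))
print("well",atz(c,(37,91),.045,p))
```

```text
[0.63468489 0.02761815 0.15238572]
[0.65225779 0.03596614 0.087     ]
[0.65093207 0.03475436 0.087     ]
well [ 0.62539734 -0.19086243  0.045     ]
```

View pics/w22.png

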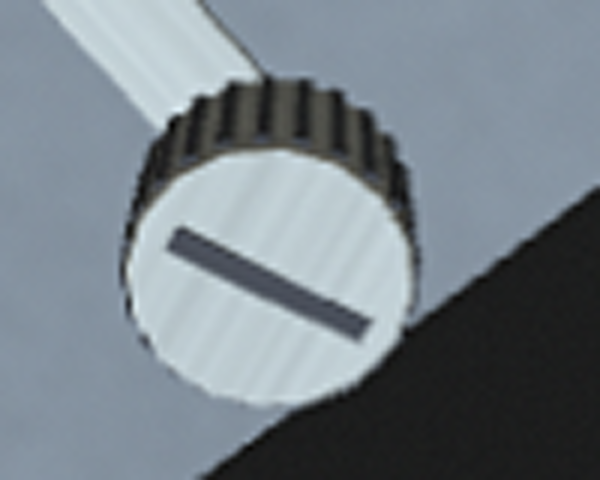

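```bash
python3 - <<'E'
from h import *
plan((.6535,.036,.066))
E
python3 -m crank '[[[0,-6,0,0,0,0,100],[0,-6,0,0,0,0,100],[0,0,0,0,0,0,100],[0,0,0,0,0,0,100],[0,0,0,0,0,0,100]]]' 12
python3 - <<'E'
from h import *
plan((.6535,.036,.066))
E
```

```text
t 36.38 pos [0.6347 0.0276 0.1524] jaw 133.01 tilt 0.01 q6 -2.45 w 0.0872 F [-0.4  0.4 -0.1] M [0.081 0.011 0.023]
shift tool before turn [ 0.0195  0.0864 -0.0067]
time: 37.0
position: [0.6347, 0.0276, 0.1523]
tool_rot: [-0.627, -0.326, 0.326, 0.627]
ft_force: [0.6, -0.2, 0.3]
grip_width: 0.087
t 37.0 pos [0.6347 0.0276 0.1523] jaw 144.97 tilt 0.0 q6 -2.66 w 0.087 F [ 0.6 -0.2  0.3] M [0.05  0.062 0.011]
shift tool before turn [ 0.0177  0.0863 -0.0106]
```

```bash
python3 -m crank '[[[0,0,0,0.0177,0,-0.0106,100],[0,0,0,0,0.03,0,100],[0,0,0,0,0.03,0,100],[0,0,0,0,0.02,0,100],[0,0,0,0,0.006,0,100]]]' 12
python3 -m crank '[[[0,0,0,0,0,0,100],[0,0,0,0,0,0,100],[0,0,0,0,0,0,100],[0,0,0,0,0,0,100],[0,0,0,0,0,0,100]]]' 12
python3 - <<'E'
from h import *
plan((.6535,.036,.066))
c,p=shot("wrist","w23.png",3,(200,330,160,350))
E
```

```text
time: 37.62
position: [0.6527, 0.0361, 0.0648]
tool_rot: [-0.627, -0.326, 0.327, 0.628]
ft_force: [-1.2, -0.4, -0.4]
grip_width: 0.0867
time: 38.25
position: [0.6536, 0.0361, 0.0666]
tool_rot: [0.627, 0.327, -0.326, -0.627]
ft_force: [-0.4, -0.5, -0.3]
grip_width: 0.0873
t 38.25 pos [0.6536 0.0361 0.0666] jaw 145.02 tilt 0.02 q6 -2.65 w 0.0873 F [-0.4 -0.5 -0.3] M [ 0.103  0.086 -0.011]
shift tool before turn [-0.0001  0.0006  0.0001]
```

View pics/w23.png

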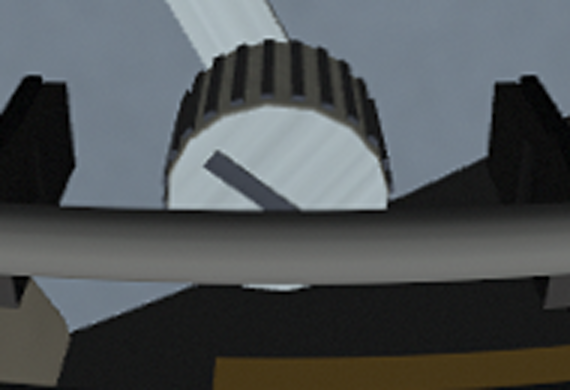

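```bash
python3 -m crank '[[[0,0,0,0,0,0,0],[0,0,0,0,0,0,0],[0,0,0,0,0,0,0],[0,0,0,0,0,0,0],[0,0,0,0,0,0,0]]]' 12
python3 -m crank '[[[0,0,0,0,0,0,0],[0,0,0,0,0,0,0],[0,0,0,0,0,0,0],[0,0,0,0,0,0,0],[0,0,0,0,0,0,0]]]' 12
python3 - <<'E'
from h import *
for i in range(4): plan((.6535,.036,.066)); robot.camera("wrist")
E
```

```text
time: 38.92
position: [0.6535, 0.0361, 0.0663]
tool_rot: [-0.627, -0.327, 0.327, 0.627]
ft_force: [-0.1, 0.4, -0.1]
grip_width: 0.0449
time: 39.55
position: [0.654, 0.0358, 0.0664]
tool_rot: [0.627, 0.327, -0.326, -0.627]
ft_force: [2.3, -1.3, -1.5]
grip_width: 0.0395
t 39.55 pos [0.654  0.0358 0.0664] jaw 145.02 tilt 0.07 q6 -2.65 w 0.0395 F [ 2.3 -1.3 -1.5] M [-0.199 -0.263 -0.034]
shift tool before turn [-0.0001  0.0004  0.0005]
t 39.6 pos [0.654  0.0358 0.0664] jaw 145.02 tilt 0.06 q6 -2.65 w 0.0397 F [ 1.9 -2.  -0.8] M [-0.192 -0.322  0.01 ]
shift tool before turn [-0.0001  0.0004  0.0005]
t 39.65 pos [0.654  0.0358 0.0664] jaw 145.02 tilt 0.07 q6 -2.65 w 0.0396 F [ 2.9 -1.8 -1.4] M [-0.245 -0.325 -0.006]
shift tool before turn [-0.0001  0.0004  0.0005]
t 39.7 pos [0.654  0.0358 0.0664] jaw 145.02 tilt 0.07 q6 -2.65 w 0.0397 F [ 1.9 -1.3 -2.6] M [-0.29  -0.329 -0.031]
shift tool before turn [-0.0001  0.0004  0.0005]
```

```bash
cat > m.py <<'E'
from h import *
Ms=[];Fs=[]
for i in range(8):
    o=robot.get_obs(); Ms.append(o["moment"]);Fs.append(o["ft_force"]); 
    if i<7: robot.camera("wrist")
R=Rn.from_quat(o["tool_rot"]).as_matrix()
print("M",np.mean(Ms,0).round(3),"F",np.mean(Fs,0).round(2),"jaw",np.degrees(np.arctan2(R[1,2],R[0,2])).round(2),"q6",o["q"][5].round(3),"tau6",o["joint_torque"][5].round(3),"pos",o["position"].round(4),"w",o["grip_width"].round(4),"t",o["time"])
E
python3 -m crank '[[[0,6,0,0,0,0,0],[0,6,0,0,0,0,0],[0,6,0,0,0,0,0],[0,6,0,0,0,0,0],[0,0,0,0,0,0,0]]]' 
python3 m.py
python3 - <<'E'
from h import *
shot("wrist","w24.png",3,(200,330,160,350))
E
```

```text
time: 40.38
position: [0.6538, 0.036, 0.0664]
tool_rot: [0.681, 0.19, -0.189, -0.681]
ft_force: [3.2, -1.8, -2.0]
grip_width: 0.0392Traceback (most recent call last):
  File "m.py", line 7, in <module>
    print("M",np.mean(Ms,0).round(3),"F",np.mean(Fs,0).round(2),"jaw",np.degrees(np.arctan2(R[1,2],R[0,2])).round(2),"q6",o["q"][5].round(3),"tau6",o["joint_torque"][5].round(3),"pos",o["position"].round(4),"w",o["grip_width"].round(4),"t",o["time"])
                                                                                                                                                                                                                   ^^^^^^^^^^^^^^^^^^^^^
AttributeError: 'float' object has no attribute 'round'
```

View pics/w24.png

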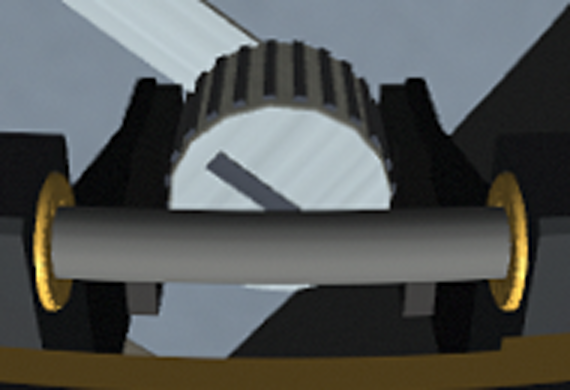

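```bash
sed -i 's/o\["grip_width"\].round(4)/round(o["grip_width"],4)/' m.py; python3 m.py
python3 -m crank '[[[0,9,0,0,0,0,0],[0,9,0,0,0,0,0],[0,9,0,0,0,0,0],[0,9,0,0,0,0,0],[0,0,0,0,0,0,0]]]' 
python3 m.py
python3 -m crank '[[[0,9,0,0,0,0,0],[0,9,0,0,0,0,0],[0,9,0,0,0,0,0],[0,9,0,0,0,0,0],[0,0,0,0,0,0,0]]]' 
python3 m.py
python3 -m crank '[[[0,9,0,0,0,0,0],[0,9,0,0,0,0,0],[0,9,0,0,0,0,0],[0,9,0,0,0,0,0],[0,0,0,0,0,0,0]]]' 
python3 m.py
```

```text
M [-0.203 -0.529  0.054] F [ 3.35 -1.29 -1.56] jaw 121.02 q6 -2.228 tau6 0.033 pos [0.6537 0.036  0.0664] w 0.0396 t 41.125
time: 41.75
position: [0.6537, 0.0365, 0.0664]
tool_rot: [-0.706, 0.03, -0.03, 0.707]
ft_force: [3.0, -0.2, -1.2]
grip_width: 0.0397
M [ 0.233 -0.671  0.031] F [ 3.65  1.03 -1.17] jaw 85.05 q6 -1.6 tau6 0.031 pos [0.6537 0.0365 0.0664] w 0.0397 t 42.1
time: 42.72
position: [0.6539, 0.0369, 0.0664]
tool_rot: [-0.662, 0.248, -0.248, 0.663]
ft_force: [4.7, 3.0, -1.3]
grip_width: 0.0396
M [ 0.535 -0.839  0.042] F [ 4.41  2.73 -1.01] jaw 49.04 q6 -0.971 tau6 0.039 pos [0.6539 0.0369 0.0664] w 0.0396 t 43.075
time: 43.7
position: [0.6544, 0.0371, 0.0664]
tool_rot: [-0.552, 0.44, -0.441, 0.554]
ft_force: [5.1, 3.6, -2.4]
grip_width: 0.0397
M [ 0.543 -0.945  0.032] F [ 5.31  3.49 -2.11] jaw 13.03 q6 -0.343 tau6 0.039 pos [0.6543 0.0371 0.0664] w 0.0396 t 44.05
```

```bash
python3 -m crank '[[[0,7,0,0,0,0,0],[0,7,0,0,0,0,0],[0,6,0,0,0,0,0],[0,6,0,0,0,0,0],[0,0,0,0,0,0,0]]]' 
python3 m.py
python3 -m crank '[[[0,5,0,0,0,0,0],[0,5,0,0,0,0,0],[0,5,0,0,0,0,0],[0,0,0,0,0,0,0],[0,0,0,0,0,0,0]]]' 
python3 m.py
```

```text
time: 44.68
position: [0.6547, 0.0371, 0.0664]
tool_rot: [0.439, -0.553, 0.554, -0.441]
ft_force: [6.4, 4.3, -1.3]
grip_width: 0.0394
M [ 0.501 -0.988  0.036] F [ 5.91  3.63 -2.27] jaw -12.97 q6 0.111 tau6 0.04 pos [0.6547 0.0371 0.0664] w 0.0399 t 45.025
time: 45.65
position: [0.6549, 0.037, 0.0664]
tool_rot: [0.363, -0.606, 0.606, -0.366]
ft_force: [6.3, 3.2, -1.8]
grip_width: 0.0398
M [ 0.469 -1.008  0.024] F [ 6.12  3.36 -2.49] jaw -27.97 q6 0.372 tau6 0.04 pos [0.6549 0.037  0.0664] w 0.0393 t 46.0
```

```bash
python3 -m crank '[[[0,5,0,0,0,0,0],[0,5,0,0,0,0,0],[0,5,0,0,0,0,0],[0,0,0,0,0,0,0],[0,0,0,0,0,0,0]]]' >/dev/null
python3 m.py
python3 -m crank '[[[0,5,0,0,0,0,0],[0,5,0,0,0,0,0],[0,5,0,0,0,0,0],[0,0,0,0,0,0,0],[0,0,0,0,0,0,0]]]' >/dev/null
python3 m.py
```

```text
M [ 0.402 -1.036  0.087] F [ 6.37  3.02 -2.77] jaw -42.95 q6 0.634 tau6 0.08 pos [0.655  0.0368 0.0664] w 0.04 t 46.975
M [ 0.347 -1.021  0.162] F [ 6.61  2.75 -2.97] jaw -57.92 q6 0.896 tau6 0.157 pos [0.6551 0.0367 0.0664] w 0.0396 t 47.95
```

```bash
python3 -m crank '[[[0,-7,0,0,0,0,0],[0,-7,0,0,0,0,0],[0,-6,0,0,0,0,0],[0,0,0,0,0,0,0],[0,0,0,0,0,0,0]]]' >/dev/null
python3 m.py
python3 -m crank '[[[0,0,0,0,0,0,60],[0,0,0,0,0,0,70],[0,0,0,0,0,0,80],[0,0,0,0,0,0,80],[0,0,0,0,0,0,80]]]'
python3 -m crank '[[[0,0,0,0,-0.03,0,80],[0,0,0,0,-0.05,0,80],[0,0,0,0,-0.05,0,80],[0,0,0,0,0,0,80],[0,0,0,0,0,0,80]]]'
python3 - <<'E'
from h import *
plan((.392,-.2955,.2),0)
shot("wrist","w25.png")
E
```

```text
M [ 0.419 -1.017  0.055] F [ 6.14  2.87 -2.56] jaw -37.96 q6 0.547 tau6 0.055 pos [0.655  0.0369 0.0664] w 0.04 t 48.925
time: 49.55
position: [0.6532, 0.036, 0.0663]
tool_rot: [-0.31, 0.636, -0.635, 0.31]
ft_force: [0.7, 0.0, 1.3]
grip_width: 0.0688
time: 50.18
position: [0.6528, 0.0361, 0.1959]
tool_rot: [-0.31, 0.636, -0.635, 0.31]
ft_force: [-0.2, -0.2, -0.4]
grip_width: 0.0698
t 50.17 pos [0.6528 0.0361 0.1959] jaw -37.98 tilt 0.07 q6 0.55 w 0.0698 F [-0.2 -0.2 -0.4] M [-0.107  0.13   0.085]
shift tool before turn [ 0.4219 -0.0038 -0.0015]
ay (deg) -37.98 or 142.02
shift after turn [ 0.3316 -0.0041 -0.2608]  residual rotvec [ 7.000e-02 -3.798e+01  2.000e-02]
```

View pics/w25.png

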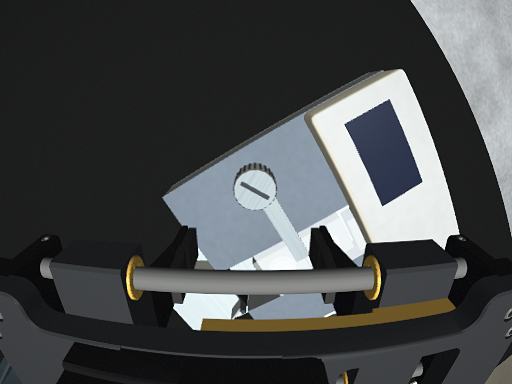

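Run:
```python
from h import *
a,_=shot("scene","s26.png",4,(130,240,70,180)); b,_=shot("top","t26.png",5,(70,240,205,345))
f=lambda u,v:((v+.5)/4-.5+130,(u+.5)/4-.5+70)
g=lambda u,v:((v+.5)/5-.5+215,(u+.5)/5-.5+290)
for n,t,q in [("big",(178,222),(311,60)),("mid",(378,152),(158,182)),("small",(315,332),(157,120))]: print(n,tri([ray(b,g(*t)),ray(a,f(*q))]))
```

```text
big (array([ 0.36097255, -0.19151547,  0.15740426]), [np.float64(0.002878421595814533), np.float64(0.002878421595814502)])
mid (array([ 0.39323549, -0.29577036,  0.13636345]), [np.float64(0.0007309500354978502), np.float64(0.0007309500354977303)])
small (array([ 0.30014084, -0.27673411,  0.090964  ]), [np.float64(0.0012910895868731714), np.float64(0.0012910895868731222)])
```

View pics/t26.png

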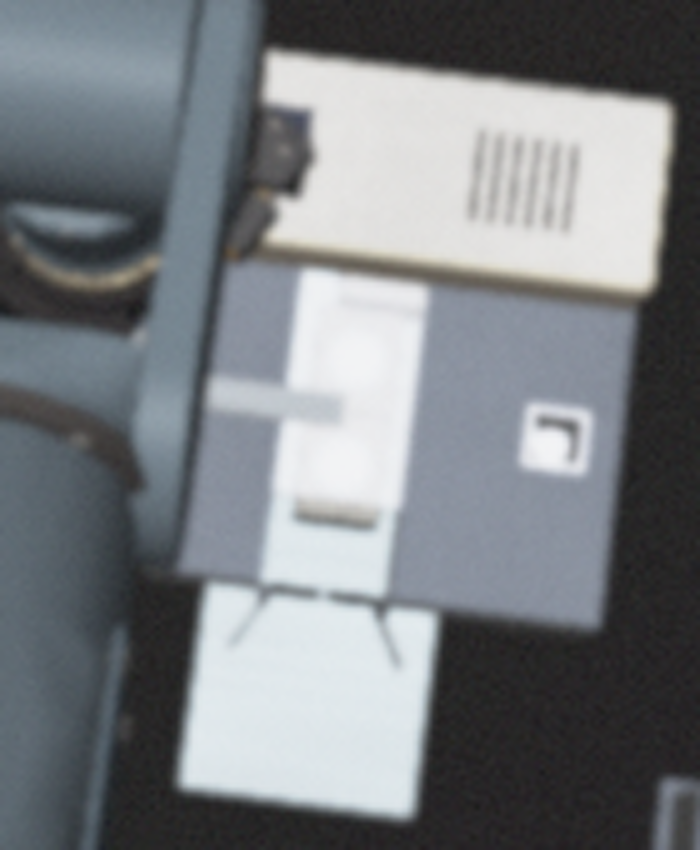

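View pics/s26.png

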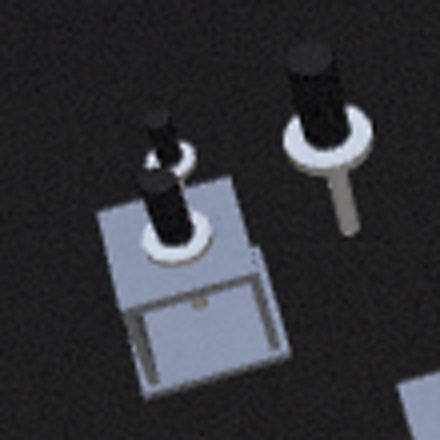

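```bash
python3 -m crank '[[[0,-9.5,0,0,0,0,80],[0,-9.5,0,0,0,0,80],[0,-9.5,0,0,0,0,80],[0,-9.5,0,0,0,0,80],[0,0,0,0.04,0,-0.03,80]]]' 30
python3 -m crank '[[[0,0,0,0.04,0,-0.033,80],[0,0,0,0.04,0,-0.033,80],[0,0,0,0.04,0,-0.033,80],[0,0,0,0.04,0,-0.033,80],[0,0,0,0.04,0,-0.033,80]]]'
python3 -m crank '[[[0,0,0,0.04,0,-0.033,80],[0,0,0,0.03,0,-0.02,80],[0,0,0,0,0,0,80],[0,0,0,0,0,0,80],[0,0,0,0,0,0,80]]]'
python3 - <<'E'
from h import *
plan((.3925,-.2955,.2),0)
shot("wrist","w27.png")
E
```

```text
time: 50.95
position: [0.6242, -0.0025, 0.1946]
tool_rot: [-0.501, 0.499, -0.498, 0.501]
ft_force: [-0.3, -1.4, -0.0]
grip_width: 0.0693
time: 51.58
position: [0.4569, -0.2048, 0.1952]
tool_rot: [-0.5, 0.501, -0.499, 0.5]
ft_force: [0.3, -0.4, -0.3]
grip_width: 0.0692
time: 52.2
position: [0.406, -0.2728, 0.1959]
tool_rot: [-0.5, 0.5, -0.499, 0.501]
ft_force: [0.3, -0.7, 0.7]
grip_width: 0.0698
t 52.2 pos [ 0.406  -0.2728  0.1959] jaw 0.11 tilt 0.07 q6 -0.82 w 0.0698 F [ 0.3 -0.7  0.7] M [-0.094  0.085 -0.051]
shift tool before turn [ 0.0226 -0.0041 -0.0135]
ay (deg) 0.11 or -179.89
shift after turn [ 0.0227 -0.0041 -0.0135]  residual rotvec [ 0.04  0.11 -0.06]
```

View pics/w27.png

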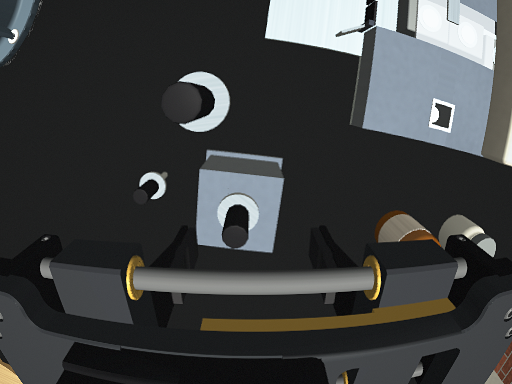

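Run:
```python
from h import *
c,p=shot("wrist","w28.png",4,(140,260,180,300)); print(p[0])
print("top",atz(c,(236,235),.136,p),"collar",atz(c,(212,238),.086,p))
print("plate corners",[atz(c,q,.08,p).round(4) for q in ((168,200),(174,283),(246,196),(252,274))])
print("well",atz(c,(114,442),.045,p))
for X in ((.3925,-.2955,.136),(.3925,-.2955,.086)): print(proj(c,X,p))
```

```text
[ 0.40607679 -0.27287625  0.19604799]
top [ 0.39062424 -0.29421288  0.136     ] collar [ 0.39062597 -0.29336659  0.086     ]
plate corners [array([ 0.355 , -0.2516,  0.08  ]), array([ 0.433 , -0.2574,  0.08  ]), array([ 0.3459, -0.3342,  0.08  ]), array([ 0.4268, -0.3404,  0.08  ])]
well [ 0.62516764 -0.19030877  0.045     ]
(np.float64(237.4546180672238), np.float64(237.37141701274518))
(np.float64(214.0805112338017), np.float64(239.99025569043062))
```

View pics/w28.png

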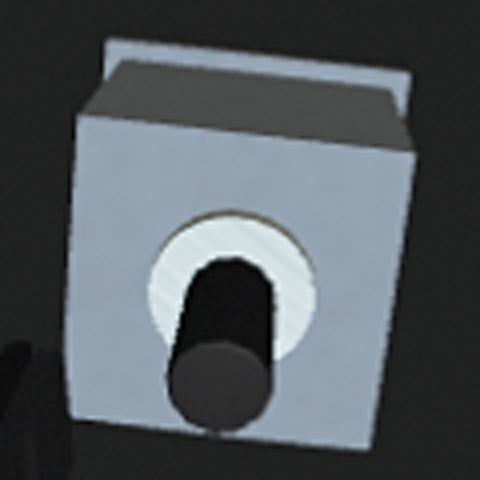

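```bash
python3 -m crank '[[[0,0,0,0.0221,0,-0.015,80],[0,0,0,0,0,0,80],[0,0,0,0,0.03,0,80],[0,0,0,0,0.04,0,80],[0,0,0,0,0.02,0,80]]]' 30
python3 -m crank '[[[0,0,0,0,0.006,0,80],[0,0,0,0,0,0,80],[0,0,0,0,0,0,80],[0,0,0,0,0,0,80],[0,0,0,0,0,0,80]]]' 30
python3 - <<'E'
from h import *
plan((.391,-.295,.099),0)
shot("wrist","w29.png")
E
```

```text
time: 52.92
position: [0.3905, -0.2944, 0.1047]
tool_rot: [-0.5, 0.501, -0.499, 0.5]
ft_force: [-0.0, -0.2, -0.9]
grip_width: 0.0697
time: 53.55
position: [0.3908, -0.2964, 0.1009]
tool_rot: [0.5, -0.5, 0.5, -0.5]
ft_force: [-0.1, 0.4, -0.1]
grip_width: 0.0698
t 53.55 pos [ 0.3908 -0.2964  0.1009] jaw 0.01 tilt 0.07 q6 -0.88 w 0.0698 F [-0.1  0.4 -0.1] M [-0.067  0.063  0.   ]
shift tool before turn [-0.0014  0.0019  0.0002]
ay (deg) 0.01 or -179.99
shift after turn [-0.0014  0.0019  0.0002]  residual rotvec [-0.04  0.01  0.05]
```

View pics/w29.png

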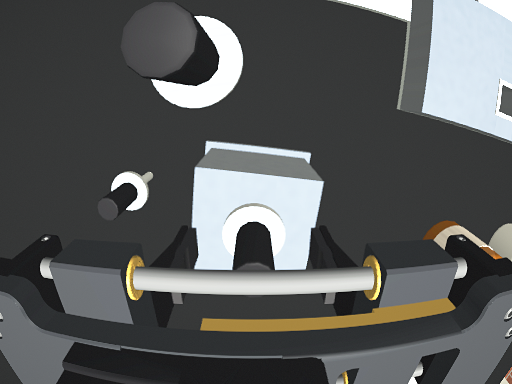

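Stylus handle is centred between the fingers. Closing on it.

```bash
python3 -m crank '[[[0,0,0,0,0.001,0,0],[0,0,0,0,0,0,0],[0,0,0,0,0,0,0],[0,0,0,0,0,0,0],[0,0,0,0,0,0,0]]]' 30
python3 -m crank '[[[0,0,0,0,0,0,0],[0,0,0,0,0,0,0],[0,0,0,0,0,0,0],[0,0,0,0,0,0,0],[0,0,0,0,0,0,0]]]' 30
python3 m.py
```

```text
time: 54.22
position: [0.3906, -0.2961, 0.0993]
tool_rot: [-0.5, 0.5, -0.5, 0.5]
ft_force: [-0.1, 0.1, 0.3]
grip_width: 0.0272
time: 54.85
position: [0.3907, -0.2962, 0.0993]
tool_rot: [-0.5, 0.5, -0.5, 0.5]
ft_force: [0.3, 0.9, -1.1]
grip_width: 0.0214
M [-0.092  0.005  0.026] F [ 0.05  0.19 -0.75] jaw 0.02 q6 -0.877 tau6 -0.002 pos [ 0.3906 -0.2961  0.0993] w 0.0216 t 55.2
```

```bash
python3 -m crank '[[[0,0,0,0,-0.02,0,0],[0,0,0,0,-0.04,0,0],[0,0,0,0,-0.04,0,0],[0,0,0,0,0,0,0],[0,0,0,-0.02,0,0.045,0]]]'
python3 -m crank '[[[0,0,0,-0.02,0,0.045,0],[0,0,0,-0.02,0,0.045,0],[0,0,0,-0.02,0,0.045,0],[0,0,0,-0.02,0,0.045,0],[0,0,0,-0.005,0,0.01,0]]]'
python3 -m crank '[[[0,0,0,0,0,0,0],[0,0,0,0,0,0,0],[0,0,0,0,0,0,0],[0,0,0,0,0,0,0],[0,0,0,0,0,0,0]]]'
python3 - <<'E'
from h import *
plan((.6257,-.1912,.12),0)
shot("wrist","w30.png"); shot("scene","s30.png",2)
E
```

```text
time: 55.82
position: [0.4338, -0.2766, 0.1988]
tool_rot: [-0.499, 0.502, -0.5, 0.499]
ft_force: [0.8, -0.9, -1.2]
grip_width: 0.0214
time: 56.45
position: [0.6271, -0.1891, 0.197]
tool_rot: [0.501, -0.5, 0.498, -0.501]
ft_force: [0.0, -0.6, -0.8]
grip_width: 0.0213
time: 57.08
position: [0.6253, -0.1915, 0.1996]
tool_rot: [0.5, -0.5, 0.5, -0.5]
ft_force: [0.3, 0.0, -0.3]
grip_width: 0.021
t 57.08 pos [ 0.6253 -0.1915  0.1996] jaw -0.02 tilt 0.02 q6 -0.47 w 0.021 F [ 0.3  0.  -0.3] M [-0.111  0.037 -0.032]
shift tool before turn [-0.0003  0.0796  0.0004]
ay (deg) -0.02 or 179.98
shift after turn [-0.0003  0.0796  0.0004]  residual rotvec [-0.01 -0.02  0.01]
```

View pics/w30.png

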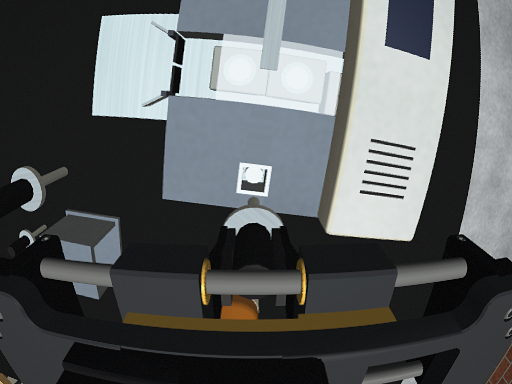

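Run:
```python
from h import *
shot("scene","s31.png",4,(140,300,140,320))
```

```text
(no output)
```

View pics/s31.png

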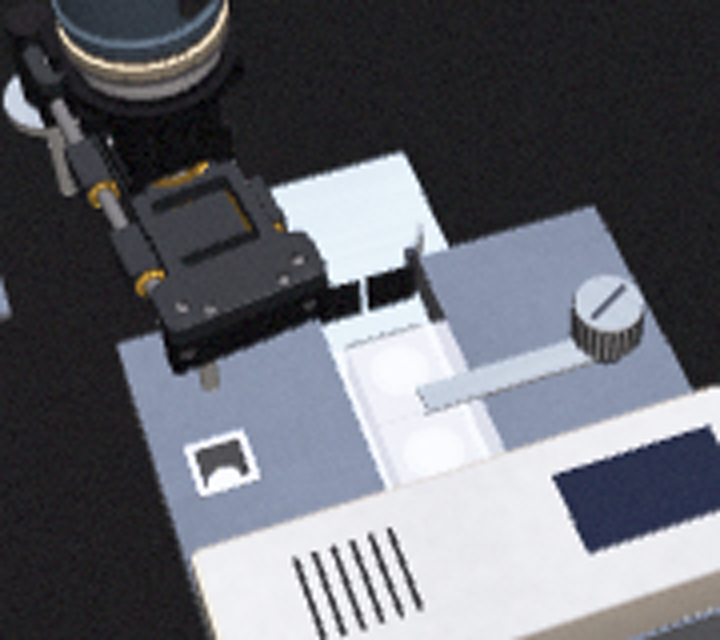

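Run:
```python
from h import *
c,p=shot("wrist","w32.png",5,(150,235,200,310)); a,_=shot("scene")
print(p[0],"well",atz(c,(179.5,254),.045,p))
v,u=proj(a,p[0]+[0,0,-.0793]); print("tip crop",(u+.5-140)*4,(v+.5-140)*4)
v,u=proj(a,(.6257,-.1912,.045)); print("well crop",(u+.5-140)*4,(v+.5-140)*4)
print("tip wrist",proj(c,p[0]+[0,0,-.0793],p))
```

```text
[ 0.62553304 -0.19115917  0.19943844] well [ 0.62543797 -0.19183663  0.045     ]
tip crop 209.53785477085466 386.6967015754027
well crop 223.48875154018026 464.5605615182899
tip wrist (np.float64(202.7606668472538), np.float64(254.3174978593108))
```

View pics/w32.png

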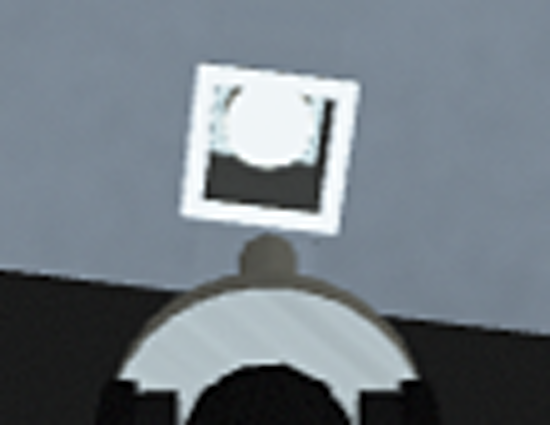

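```bash
python3 -m crank '[[[0,0,0,0,0.03,0,0],[0,0,0,0,0.03,0,0],[0,0,0,0,0.02,0,0],[0,0,0,0,0.007,0,0],[0,0,0,0,0,0,0]]]' 40
python3 - <<'E'
from h import *
plan((.6257,-.1915,.1043),0)
E
python3 -m crank '[[[0,0,0,0,0.004,0,0],[0,0,0,0,0.004,0,0],[0,0,0,0,0.002,0,0],[0,0,0,0,0.002,0,0],[0,0,0,0,0,0,0]]]'
python3 m.py
```

```text
time: 57.95
position: [0.6257, -0.191, 0.1122]
tool_rot: [0.5, -0.5, 0.5, -0.5]
ft_force: [-0.4, -0.1, -0.8]
grip_width: 0.0212
t 57.95 pos [ 0.6257 -0.191   0.1122] jaw 0.03 tilt 0.02 q6 -0.47 w 0.0212 F [-0.4 -0.1 -0.8] M [-0.1    0.024 -0.044]
shift tool before turn [0.0005 0.0079 0.    ]
ay (deg) 0.03 or -179.97
shift after turn [0.0005 0.0079 0.    ]  residual rotvec [ 0.02  0.03 -0.01]
time: 58.58
position: [0.626, -0.1913, 0.1008]
tool_rot: [0.5, -0.5, 0.5, -0.5]
ft_force: [0.2, -0.2, 2.4]
grip_width: 0.0212
M [-0.111 -0.02   0.005] F [ 0.19 -0.14  2.25] jaw 0.02 q6 -0.467 tau6 -0.0 pos [ 0.626  -0.1912  0.1006] w 0.0213 t 58.925
```

```bash
python3 -m crank '[[[0,0,0,0,0.001,0,0],[0,0,0,0,0.001,0,0],[0,0,0,0,0.001,0,0],[0,0,0,0,0.001,0,0],[0,0,0,0,0,0,0]]]'
python3 m.py
```

```text
time: 59.55
position: [0.6261, -0.1913, 0.0981]
tool_rot: [0.5, -0.499, 0.5, -0.5]
ft_force: [-0.6, 0.3, 11.4]
grip_width: 0.0213
M [ 0.054  0.269 -0.006] F [-1.14  0.58 11.07] jaw 0.02 q6 -0.467 tau6 0.001 pos [ 0.6261 -0.1913  0.0981] w 0.0212 t 59.9
```

```bash
python3 -m crank '[[[0,0,0,0,-0.01,0,0],[0,0,0,0,-0.03,0,0],[0,0,0,0,-0.05,0,0],[0,0,0,0,-0.01,0,0],[0,0,0,0.02,0,-0.045,0]]]'
python3 -m crank '[[[0,0,0,0.02,0,-0.045,0],[0,0,0,0.02,0,-0.045,0],[0,0,0,0.02,0,-0.045,0],[0,0,0,0.02,0,-0.045,0],[0,0,0,0.005,0,-0.01,0]]]'
python3 -m crank '[[[0,0,0,0,0,0,0],[0,0,0,0,0,0,0],[0,0,0,0,0,0,0],[0,0,0,0,0,0,0],[0,0,0,0,0,0,0]]]'
python3 - <<'E'
from h import *
plan((.3906,-.2961,.0995),0)
shot("wrist","w33.png"); shot("scene","s33.png",4,(100,240,60,180))
E
```

```text
time: 60.52
position: [0.5823, -0.2105, 0.1964]
tool_rot: [-0.501, 0.498, -0.5, 0.501]
ft_force: [-0.4, -1.1, -1.2]
grip_width: 0.0207
time: 61.15
position: [0.3873, -0.2954, 0.1949]
tool_rot: [-0.499, 0.503, -0.499, 0.499]
ft_force: [0.3, 0.4, -0.8]
grip_width: 0.0208
time: 61.78
position: [0.391, -0.2959, 0.1963]
tool_rot: [0.5, -0.5, 0.5, -0.5]
ft_force: [-0.7, -1.1, -1.3]
grip_width: 0.0211
t 61.77 pos [ 0.391  -0.2959  0.1963] jaw 0.06 tilt 0.0 q6 -0.88 w 0.0211 F [-0.7 -1.1 -1.3] M [-0.156  0.021 -0.033]
shift tool before turn [ 0.0002  0.0968 -0.0004]
ay (deg) 0.06 or -179.94
shift after turn [ 0.0002  0.0968 -0.0004]  residual rotvec [-0.    0.06  0.  ]
```

View pics/w33.png

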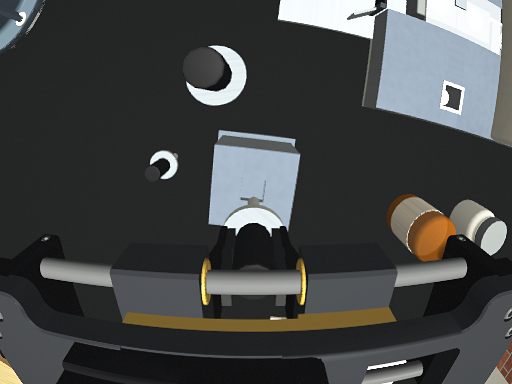

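View pics/s33.png

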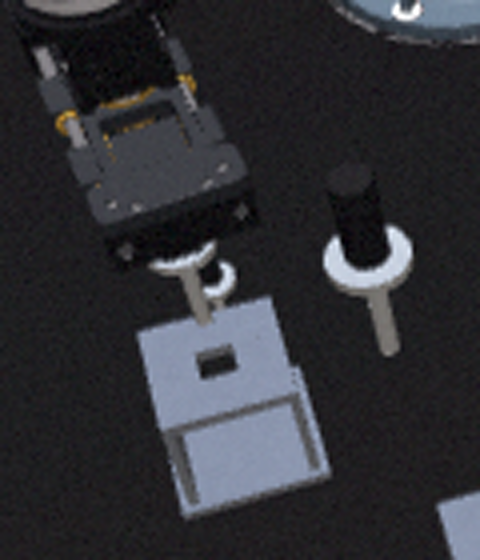

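```bash
python3 - <<'E'
from h import *
a,_=shot("scene"); print(atz(a,((361+.5)/4-.5+100,(216+.5)/4-.5+60),.08)); o=robot.get_obs(); print(o["position"]); print(tri([ray(a,((320+.5)/4-.5+100,(206+.5)/4-.5+60))]*1) if 0 else "")
v,u=proj(a,o["position"]+[0,0,-.0793]); print((u+.5-60)*4,(v+.5-100)*4)
E
python3 -m crank '[[[0,0,0,0,0.02,0,0],[0,0,0,0,0.025,0,0],[0,0,0,0,0.02,0,0],[0,0,0,0,0.02,0,0],[0,0,0,0,0.008,0,0]]]'
python3 -m crank '[[[0,0,0,0,0.003,0,0],[0,0,0,0,0,0,0],[0,0,0,0,0,0,0],[0,0,0,0,0,0,0],[0,0,0,0,0,0,0]]]'
python3 m.py
```

```text
[ 0.38913604 -0.29612618  0.08      ]
[ 0.39072013 -0.29603919  0.19632736]

203.14787599975517 321.99789603856277
time: 62.55
position: [0.3903, -0.2958, 0.1024]
tool_rot: [-0.5, 0.501, -0.499, 0.5]
ft_force: [-0.8, -0.4, -0.6]
grip_width: 0.0214
time: 63.18
position: [0.3907, -0.2963, 0.1006]
tool_rot: [0.5, -0.5, 0.5, -0.5]
ft_force: [-0.0, -0.5, 0.3]
grip_width: 0.0213
M [-0.086  0.066  0.001] F [ 0.42 -0.32 -0.67] jaw 0.02 q6 -0.877 tau6 -0.0 pos [ 0.3906 -0.2961  0.1003] w 0.021 t 63.525
```

Still about 1 mm high. I'll lower it a little, then release.

```bash
python3 -m crank '[[[0,0,0,0,0.001,0,0],[0,0,0,0,0,0,0],[0,0,0,0,0,0,0],[0,0,0,0,0,0,30],[0,0,0,0,0,0,40]]]'
python3 -m crank '[[[0,0,0,0,0,0,60],[0,0,0,0,0,0,80],[0,0,0,0,0,0,80],[0,0,0,0,0,0,80],[0,0,0,0,0,0,80]]]'
python3 -m crank '[[[0,0,0,0,-0.02,0,80],[0,0,0,0,-0.04,0,80],[0,0,0,0,-0.05,0,80],[0,0,0,0,-0.05,0,80],[0,0,0,0,0,0,80]]]'
python3 -m crank '[[[0,0,0,-0.05,0,-0.04,80],[0,0,0,-0.05,0,-0.04,80],[0,0,0,-0.05,0,0,80],[0,0,0,0,0,0,80],[0,0,0,0,0,0,80]]]'
python3 - <<'E'
from h import *
plan((.3906,-.2961,.0995),0)
shot("scene","s34.png",4,(100,300,60,260)); shot("top","t34.png",4,(70,300,215,400))
E
```

```text
time: 64.15
position: [0.3907, -0.2962, 0.0993]
tool_rot: [0.5, -0.5, 0.5, -0.5]
ft_force: [0.4, -0.7, -0.1]
grip_width: 0.0295
time: 64.78
position: [0.3906, -0.2961, 0.0993]
tool_rot: [0.5, -0.5, 0.5, -0.5]
ft_force: [-0.5, 0.8, 1.0]
grip_width: 0.0687
time: 65.4
position: [0.3924, -0.2981, 0.2633]
tool_rot: [0.5, -0.496, 0.503, -0.5]
ft_force: [1.1, 0.0, -0.1]
grip_width: 0.0698
time: 66.03
position: [0.3129, -0.1491, 0.2591]
tool_rot: [0.5, -0.499, 0.5, -0.5]
ft_force: [0.1, 0.1, 0.4]
grip_width: 0.0698
t 66.03 pos [ 0.3129 -0.1491  0.2591] jaw 0.06 tilt 0.04 q6 -0.77 w 0.0698 F [0.1 0.1 0.4] M [-0.077  0.07  -0.005]
shift tool before turn [0.147  0.1597 0.0775]
ay (deg) 0.06 or -179.94
shift after turn [0.147  0.1596 0.0777]  residual rotvec [-0.02  0.06  0.04]
```

View pics/s34.png

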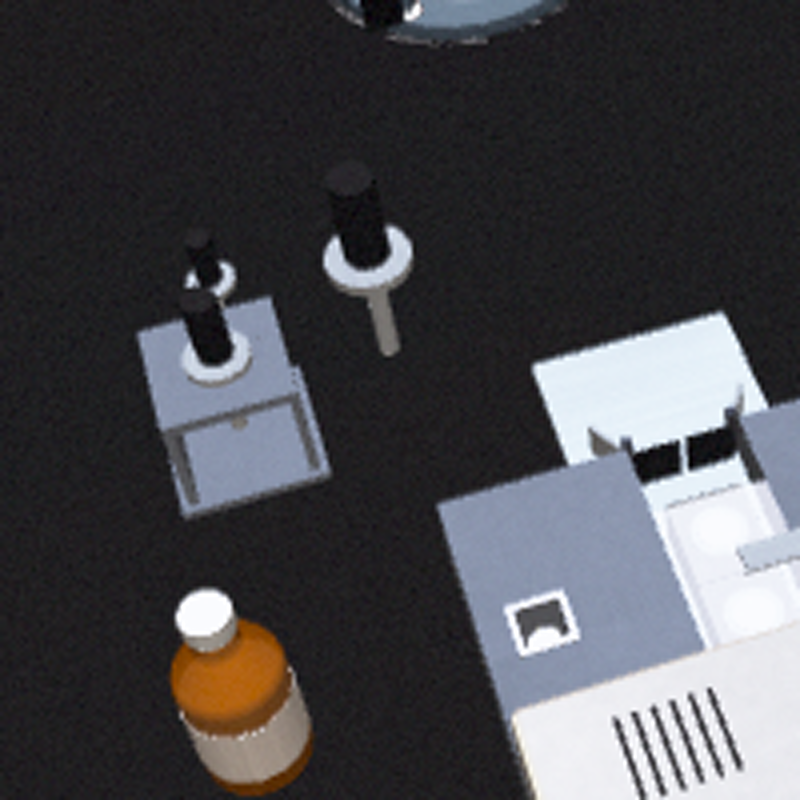

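Run:
```python
from h import *
a,_=shot("scene","s35.png",4,(150,310,160,340)); b,_=shot("top","t35.png",4,(70,220,200,350)); shot("scene","s36.png",1)
```

```text
(no output)
```

View pics/s35.png

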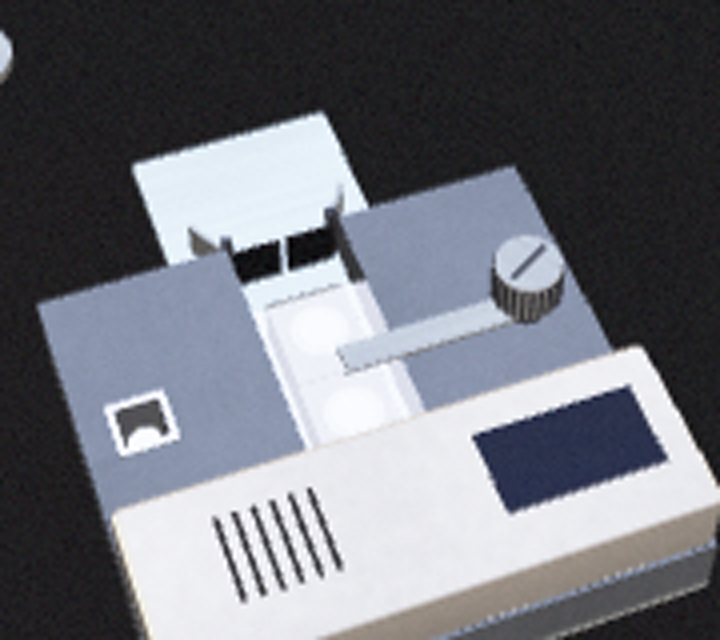

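View pics/t35.png

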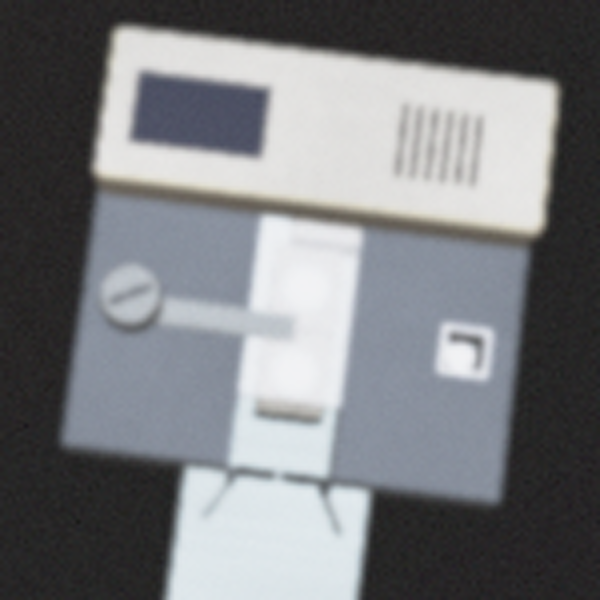

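View pics/s36.png

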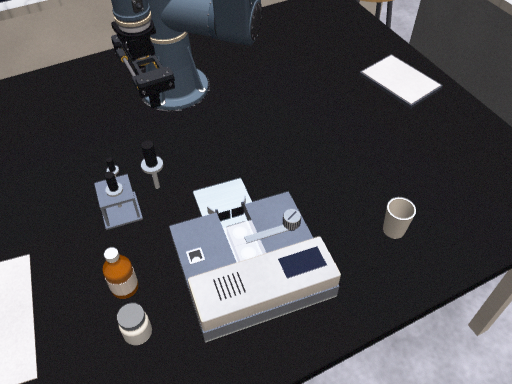

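Run:
```python
from rig import robot
print(robot.hand_in())
```

```text
the job is handed in; nothing more can be done
None
```

I finished the whole sequence and handed the job in at about 66 s of the 210 s allowed. No check failed, but handing in gives no verdict, so I don't have official confirmation.

- **Cassettes:** All three cassettes on the bench were set on the ledge and pushed through the gate one at a time. The last pictures show both flaps shut and the hindmost cassette's rear face about 40 mm past the flap line. Two cassettes show under the cover. The third is hidden under the housing, so I infer its position from the row being pushed along.
- **Thumbscrew:** I turned it clockwise by about 203°. The torque held at 0.04 N m, then rose steadily to about 0.16 N m, which is a wind-up of about 0.52 rad against the 0.9 limit. I eased it back by 20° and released it. The line on its head ended about 6° from where it started (7° expected). That fits a shank turn of about 173° from a start near 1.2 rad to the seat at 4.2 rad.
- **Start button:** I used the middle-sized stylus, the one in the stand. The push force reached about 11 N, against the 5 N spring at full travel. The stylus tip was by then about 6 mm below the button's unpressed height, so the button was fully down.
- **Stylus:** It is back in its stand, upright with its collar on the plate. I set it down within about 1 mm of where I picked it up.
- **Bystanders:** The bottle, jar and beaker look unmoved in the last picture, and the arm is clear of everything.

I saw no cassette get knocked aside at any point. The highest force I read was about 18 N along the push, a brief spike as the first cassette met the flaps.

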